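Load the orbital shaker: each sample bottle into the clamp of its size

ROBOT

A 6-joint arm with a two-finger parallel gripper is mounted at the origin on a cart in front of the work surface, level with it; the furniture and walls round the work are solid. World frame = base frame: x ahead of the robot, y to its left, z up, the work surface at z = 0. Lengths are in m, angles in rad, forces in N, time in s.
With the tool pointing down it reaches from about 0.35 to 0.975 m from the base axis. Payload 4.9 kg.
Tool frame: the origin (TCP) lies on the front face of the gripper's body, between the roots of the fingers; the fingertips stand 73 mm ahead of it and the grasp point (between the pads) lies 54 mm ahead of it; z points along the fingers, y is the line along which they close (so a half turn about z gives the same grasp; the last joint's range is limited). The gripper opens to 85 mm and grips with 20 to 120 N. Pads are 22 mm wide; open, the fingers measure 114 mm over their backs; the gripper's body (76 mm by 85 mm) begins 54 mm behind the grasp point. The pads swing forward as they close: fully open they stand 13 mm farther back than shut.
Start: joints at [-1.367, 0.053, 1.613, -0, 1.476, -0.119], TCP at [0.198, -0.593, 0.304] pointing down, gripper open.
Joint ranges: [-3.01, 3.01], [-1.01, 2.22], [0.06, 2.58], [-1.02, 4.17], [0.09, 2.62], [-3.14, 3.14]. Speed limits (rad/s): [2.57, 2.57, 3.14, 3.14, 3.14, 3.14].

INTERFACE

Orientations are given as a rotation vector (axis times angle).
In Python, from station import status, imaging, order gives the robot as it stands.
- The arm moves only by the tool arm_command, never from a script. Its argument "increments" is a list of rows, each an object with "slide": the shift along the tool's x, y, z in m, a list of three; "spin": the turn about the tool's z in degrees; "gripper": the opening, from -1 (shut) to 1 (fully open). In form: [{"slide": [x, y, z], "spin": spin, "gripper": gripper}, ...]. A call has 1 to 8 rows; each row is the pose to reach, as a shift and turn from the pose commanded when the call began, along the tool's axes at that moment; what a row does not reach only later rows make up. A row lasts 1/12 s, in which the tool goes at most 41.7 mm and 7.16 degrees, less where a joint would pass 70% of its speed; a pose out of reach is approached as far as the arm can. A call with a gripper value outside its range is refused whole. The fingers move at their own pace and stop on an object; "newtons" is the grip in N (left out, the last holds). Time passes only in rows, so rows that repeat a pose let the fingers close. It gives the time, the measured TCP pose, the force, the opening and the grip force at its end, in the units of the state.
- status.get_obs(): the state, without advancing time (a new reading comes with each control period).
- imaging.get_image(name): name is "scene" or "top" or "wrist"; returns a dict with "frame" (420x560x3 uint8, red, green, blue), "vfov" (degrees; the focal length in pixels is half the picture's height over the tangent of half this angle, whatever the lens; pixels are square), "cx", "cy" (the principal point, pixels), "view" (4x4, takes a point from world to camera coordinates); the wrist camera has in their place "mount" (4x4, takes a point from camera to tool coordinates, whose origin is the TCP and whose axes are the flange's). Camera axes: x right, y up, looking along -z (the intrinsics and any distortion apply to the point x, -y, -z); pixel columns grow to the right and rows downward; lengths in m; the calibration is good to about 2 mm. A picture is of the moment at which its call begins: read the wrist's pose just before it. There is no depth.
- order.finish_job(): hands the job in; it is judged then, once.
The state is a dict: "t": time; "q": joint angles; "dq": joint speeds; "effort": joint torques, N m; "tool_pos": TCP position; "tool_rot": TCP orientation; "contact_force": force on the tool from outside, world axes, zero at the start; "wrist_torque": the same for the moment, N m; "opening": finger opening in m; "grip_force": force on a finger pad.
Only numpy, scipy, OpenCV 4.12 (cv2) and the standard library are available. Lean on these libraries where they do the work, as an engineer would, in place of code of your own. Each camera call takes 0.05 s, during which the arm holds its last target. There are 200 camera calls.

TASK

Load the orbital shaker for a run: put each of the four sample bottles (red, blue, black and white caps, all of different girth) upright into the spring clamp whose ring of prongs is made for its size, lowered in rather than dropped, until it stands fully down on the clamp's base, and let go. Keep the bottles upright all the way, and do not disturb the bench timer or the conical flask.

Things in the scene. Friction and masses are not known exactly. Their poses are not given: they have to be found in the camera images.
- bottle_red: small clear sample bottle, red screw cap: body 46 mm across, 100 mm high over the cap; the cap, 32 mm across, is the top 20 mm. Origin: centre of its underside, z up its axis. About 0.13 kg, rigid. Fits clamp_46. All four bottles start upright on the bench, to the right of or beyond the 40 mm high pile of papers, in changing places
- bottle_blue: clear sample bottle with a blue screw cap: body 60 mm across, 130 mm high over the cap; cap 38 mm across, top 20 mm. Origin at the centre of its underside, z up. About 0.22 kg. Fits clamp_60
- bottle_amber: brown bottle with a black screw cap: body 76 mm across, 170 mm high over the cap; cap 43 mm across, top 20 mm. Origin at the centre of its underside, z up. About 0.35 kg. Fits clamp_76
- bottle_white: large clear, almost empty bottle with a white screw cap: body 90 mm across (too wide to grip: take it by the cap), 200 mm high over the cap; cap 50 mm across, top 20 mm. Origin at the centre of its underside, z up. About 0.45 kg. Fits clamp_90
- clamp_46: smallest of four fixed steel clamps: base disc 3 mm thick, six stiff smooth upright prongs, 54 mm across inside (4 mm play round its bottle), lips flared outward 7 mm; lips' top 39 mm above the origin (centre of its underside, on the platform 52 mm above the bench); a seated bottle's underside is 3 mm above it. The clamps stand at the corners of a 120 mm square; which stands where changes
- clamp_60: second smallest clamp, same make: 68 mm across inside, lips' top 45 mm above its origin (centre of its underside); seated bottle's underside 3 mm above the origin. All clamps stand on the shaker: a low white machine left of the papers, turned up to 12 degrees either way, with a square perforated aluminium platform 260 x 260 mm and a control panel in front
- clamp_76: second largest clamp, same make: 84 mm across inside, lips' top 53 mm above its origin (centre of its underside); seated bottle's underside 3 mm above the origin
- clamp_90: largest clamp, same make: 98 mm across inside, lips' top 59 mm above its origin (centre of its underside); seated bottle's underside 3 mm above the origin
- timer: mechanical bench timer, white round base 66 mm across with a black dial, 44 mm high, loose on the bench behind the papers, a little left of the middle; leave it. Origin at the centre of its underside
- flask: small open conical glass flask with a pale liquid look, 64 mm across the foot, 106 mm high, loose on the bench at the back right; leave it. Origin at the centre of its underside
Not all that is in view belongs to the job. Leave any green look-alike of the bottle_amber alone.

How it is judged:
At the end, for the whole second after the job is handed in: each bottle stands in the clamp of its size (red cap in clamp_46, blue in clamp_60, black in clamp_76, white in clamp_90), its axis within 8 mm of the clamp's centre, its underside less than 7 mm above the clamp's origin (seated: 3 mm), upright within about 4.5 degrees, at rest and released (horizontal distance between bottle_red and clamp_46 below 0.008 m and z of bottle_red in the frame of clamp_46 below 0.007 m and angle between each of bottle_red, bottle_blue, bottle_amber, bottle_white's own z axis and vertical below 0.08 rad and linear speed of each of bottle_red, bottle_blue, bottle_amber, bottle_white below 0.02 m/s and contact force between each of bottle_red, bottle_blue, bottle_amber, bottle_white and the fingers below 0.1 N and horizontal distance between bottle_blue and clamp_60 below 0.008 m and z of bottle_blue in the frame of clamp_60 below 0.007 m and horizontal distance between bottle_amber and clamp_76 below 0.008 m and z of bottle_amber in the frame of clamp_76 below 0.007 m and horizontal distance between bottle_white and clamp_90 below 0.008 m and z of bottle_white in the frame of clamp_90 below 0.007 m); the robot touches nothing.
It fails at once if a bottle is tipped more than about 35 degrees (angle between any of bottle_red, bottle_blue, bottle_amber, bottle_white's own z axis and vertical above 0.6 rad).
It fails at once if a bottle is dropped (falls faster than 0.6 m/s out of the hand) ((linear speed of bottle_red above 0.6 m/s and contact force between bottle_red and the arm below 0.05 N and contact force between bottle_red and the fingers below 0.05 N) or (linear speed of bottle_blue above 0.6 m/s and contact force between bottle_blue and the arm below 0.05 N and contact force between bottle_blue and the fingers below 0.05 N) or (linear speed of bottle_amber above 0.6 m/s and contact force between bottle_amber and the arm below 0.05 N and contact force between bottle_amber and the fingers below 0.05 N) or (linear speed of bottle_white above 0.6 m/s and contact force between bottle_white and the arm below 0.05 N and contact force between bottle_white and the fingers below 0.05 N)).
It fails at once if the bench timer is moved more than 20 mm or tipped (distance of timer from where it was at the start of the episode above 0.02 m or angle between timer's own z axis and vertical above 0.35 rad).
It fails at once if the conical flask is moved more than 20 mm or tipped (distance of flask from where it was at the start of the episode above 0.02 m or angle between flask's own z axis and vertical above 0.35 rad).
It also fails if it takes over 109 s, if anything falls off the work surface, if the arm or the gripper's body presses on something with over 40 N, if the wrist force passes 120 N, or if a joint passes its speed limit or range.

## Working session

There is one attempt and no reset: what is moved stays moved. The work goes in short steps, Python scripts to look and compute and a tool call to move; the robot and the scene stay as the last step left them, time stands still between calls to the robot, and variables do not carry over. Pictures are saved under pics/ and viewed, at most 17 in all, crops included, and the job is handed in when it is done.

Besides the shell and the picture viewer there is one more tool, called after "Call:" by a JSON object that holds its "name" and its "arguments", one argument or row to a line. arm_command: Moves the arm, as the interface text tells. Its arguments: {"type":"object","properties":{"increments":{"type":"array","items":{"type":"object","properties":{"slide":{"type":"array","items":{"type":"number"}},"spin":{"type":"number"},"gripper":{"type":"number"}}}},"newtons":{"type":"number"}},"required":["increments"]}

```bash
mkdir -p pics; ls; python3 - <<'E'
from station import status, imaging
import cv2,numpy as np
o=status.get_obs();print(o)
for n in ["scene","top"]:
    d=imaging.get_image(n);cv2.imwrite(f"pics/{n}0.png",d["frame"][:,:,::-1])
    print(n,{k:v for k,v in d.items() if k!="frame"})
    np.save(f"pics/{n}0.npy",d,allow_pickle=True)
d=imaging.get_image("wrist");print({k:v for k,v in d.items() if k!="frame"})
E
```

```text
pics
{'t': 0.0, 'q': array([-1.36699484e+00,  5.33359004e-02,  1.61431411e+00, -1.71313397e-05,
        1.47601206e+00, -1.18960249e-01]), 'dq': array([ 4.85503131e-04,  5.53121645e-04, -1.77368051e-03, -1.05864127e-05,
        3.90629558e-05,  3.49436360e-04]), 'effort': array([-6.76006930e-04, -3.93682837e+01, -3.70180964e+01, -2.45353722e-04,
        7.16394105e-03,  1.42455536e-05]), 'tool_pos': array([ 0.1981633 , -0.59224056,  0.30266385]), 'tool_rot': array([-3.09873149e+00, -5.04465576e-01,  1.64506311e-04]), 'contact_force': array([ 0.30596444, -0.87534661,  0.24702153]), 'wrist_torque': array([0.01761272, 0.00364131, 0.04601236]), 'grip_force': 0.0, 'opening': 0.08521253588940514}
scene {'vfov': 44.3980501810078, 'cx': 273.50205877288187, 'cy': 205.03494428475244, 'view': array([[-0.49323747, -0.86980146,  0.01273623,  0.20201781],
       [ 0.60694606, -0.33361812,  0.72132893, -0.40534875],
       [-0.62316392,  0.36351666,  0.69247553, -1.25277361],
       [ 0.        ,  0.        ,  0.        ,  1.        ]])}
top {'vfov': 42.824255477054194, 'cx': 277.31642529178396, 'cy': 207.6412576425171, 'view': array([[-0.24610227, -0.96922899, -0.00537046,  0.06433951],
       [ 0.90991941, -0.23294428,  0.3431962 , -0.53831209],
       [-0.33388672,  0.07957468,  0.93924838, -1.57981698],
       [ 0.        ,  0.        ,  0.        ,  1.        ]])}
{'vfov': 69.46821717355706, 'cx': 279.1581852670875, 'cy': 208.5268671786092, 'mount': array([[ 1.53854339e-03,  9.53125779e-01,  3.02570459e-01,
         7.78242212e-02],
       [ 9.99998522e-01, -1.23421207e-03, -1.19701630e-03,
         4.83496712e-04],
       [-7.67470985e-04,  3.02571853e-01, -9.53126269e-01,
        -7.13562387e-02],
       [ 0.00000000e+00,  0.00000000e+00,  0.00000000e+00,
         1.00000000e+00]])}
```

View pics/scene0.png

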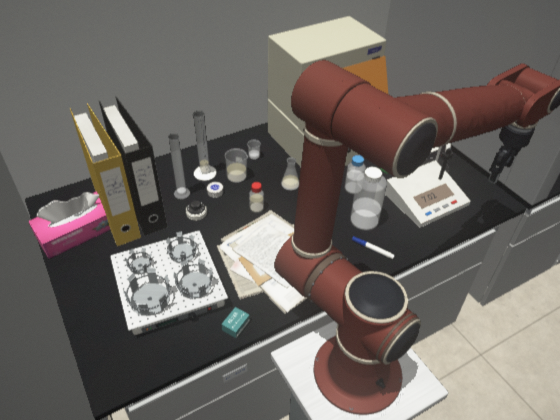

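View pics/top0.png

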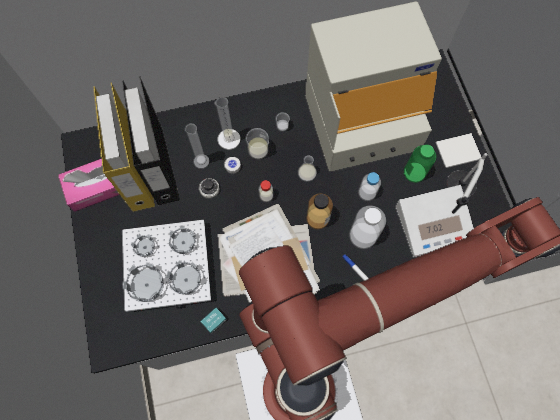

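The scene view shows the shaker at about (168,280) and the red, blue and white bottles. In the top view the caps are red (266,186), black (321,201), blue (373,180) and white (373,216), and the green look-alike is at (425,155). The clamps there are at (145,244), (184,240), (186,278) and (147,284). I'll enlarge these areas next.

```bash
cat > h.py <<'E'
import numpy as np,cv2
def load(n): return np.load(n,allow_pickle=True).item()
def ray(d,u,v):
    f=210/np.tan(np.radians(d["vfov"]/2)); V=d["view"]
    r=np.array([(u-d["cx"])/f,-(v-d["cy"])/f,-1.0])
    return -V[:3,:3].T@V[:3,3], V[:3,:3].T@r
def onz(d,u,v,z):
    c,r=ray(d,u,v); return (c+r*(z-c[2])/r[2])
def proj(d,p):
    f=210/np.tan(np.radians(d["vfov"]/2)); q=d["view"][:3,:3]@p+d["view"][:3,3]
    return d["cx"]+f*q[0]/-q[2], d["cy"]-f*q[1]/-q[2]
E
python3 - <<'E'
from h import *
d=load("pics/top0.npy")
for n,(u,v),z in [("red",(266,186),.1),("blk",(321,201),.17),("blue",(373,180),.13),("wht",(373,216),.2),("c46",(145,245),.055),("c60",(184,240),.055),("c76",(186,278),.055),("c90",(147,284),.055),("timer",(209,187),.04),("flask",(308,160),.1)]:
    print(n,onz(d,u,v,z).round(3))
im=d["frame"][:,:,::-1]
a=cv2.resize(im[215:315,115:215],(600,600),interpolation=cv2.INTER_CUBIC)
cv2.imwrite("pics/cl.png",a)
b=cv2.resize(im[140:260,240:400],(800,600),interpolation=cv2.INTER_CUBIC)
cv2.imwrite("pics/bo.png",b)
E
```

```text
red [ 0.616 -0.053  0.1  ]
blk [ 0.499 -0.196  0.17 ]
blue [ 0.54  -0.379  0.13 ]
wht [ 0.406 -0.324  0.2  ]
c46 [0.534 0.358 0.055]
c60 [0.52  0.237 0.055]
c76 [0.399 0.254 0.055]
c90 [0.41  0.373 0.055]
timer [0.683 0.124 0.04 ]
flask [ 0.67  -0.206  0.1  ]
```

View pics/cl.png

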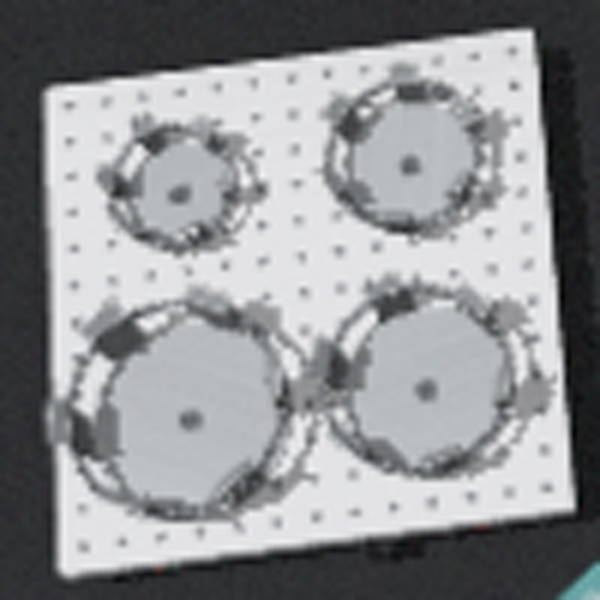

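View pics/bo.png

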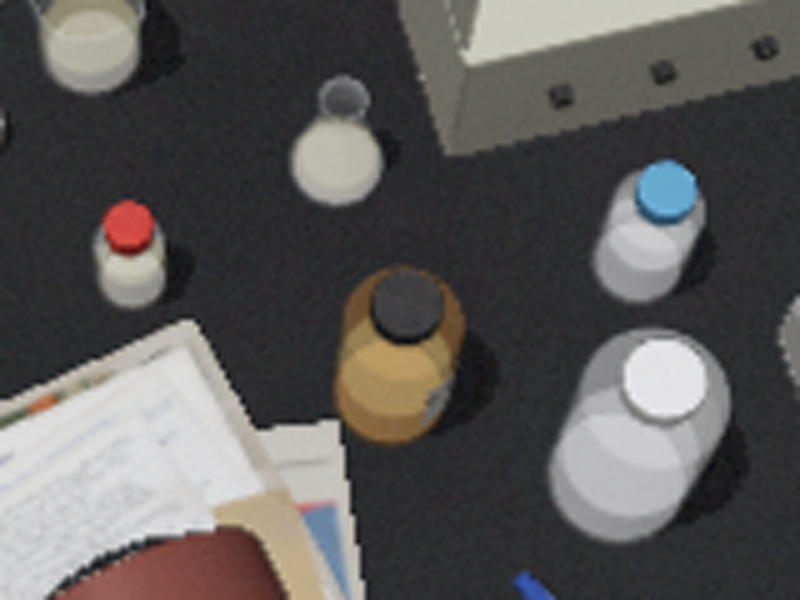

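The crops show the clamp base-hole centres and the cap tops clearly, and the clamp sizes are easy to rank: 46 back-left, 60 back-right, 76 front-right, 90 front-left.

```bash
cat >> h.py <<'E'
def plan(x,y,z=None,yaw=None):
    """slide/spin for world target; yaw = world direction of tool x (deg)"""
    from station import status
    from scipy.spatial.transform import Rotation as Rt
    o=status.get_obs(); R=Rt.from_rotvec(o["tool_rot"]).as_matrix(); p=o["tool_pos"]
    y0=np.degrees(np.arctan2(R[1,0],R[0,0])); zt=p[2] if z is None else z
    s=R.T@(np.array([x,y,zt])-p); sp=0 if yaw is None else -((yaw-y0+180)%360-180)
    print("t",o["t"],"pos",p.round(4),"yaw",y0.round(2),"tilt",np.degrees(np.arccos(-R[2,2])).round(2),"slide",s.round(4),"spin",round(sp,1),"open",round(o["opening"],4),"grip",round(o["grip_force"],1),"F",o["contact_force"].round(1))
E
python3 - <<'E'
from h import *
d=load("pics/top0.npy")
C={}
for n,(x,y) in dict(c46=(179,194),c60=(410,164),c76=(427,390),c90=(191,420)).items():
    C[n]=onz(d,115+(x+.5)/6-.5,215+(y+.5)/6-.5,.055); print(n,C[n].round(4))
k=list(C)
for i in range(4):
    for j in range(i): print(k[i],k[j],np.linalg.norm(C[k[i]]-C[k[j]]).round(4))
print("mean",np.mean(list(C.values()),0))
for n,(x,y),z in [("red",(130,223),.1),("blk",(407,300),.17),("blue",(667,189),.13),("wht",(666,378),.2),("ovenL",(450,155),0),("flaskbase",(337,168),.0)]:
    print(n,onz(d,240+(x+.5)/5-.5,140+(y+.5)/5-.5,z).round(4))
# colour masks: centroid, bbox
hsv=cv2.cvtColor(d["frame"],cv2.COLOR_RGB2HSV)
for n,lo,hi,z,w in [("red",(0,150,80),(8,255,255),.1,(250,170,285,205)),("blue",(95,100,80),(115,255,255),.13,(355,165,390,195)),("blk",(0,0,0),(180,255,70),.17,(312,192,331,209)),("wht",(0,0,215),(180,40,255),.2,(360,205,386,226))]:
    m=cv2.inRange(hsv,lo,hi); k=np.zeros_like(m);x0,y0,x1,y1=w;k[y0:y1,x0:x1]=m[y0:y1,x0:x1]
    ys,xs=np.nonzero(k); print(n,"n",len(xs),"c",xs.mean(),ys.mean(),"bb",xs.min(),xs.max(),ys.min(),ys.max(),onz(d,xs.mean(),ys.mean(),z-.004).round(4))
# oven right corner
print(onz(d,428,158,0).round(3))
# scene checks: project
s=load("pics/scene0.npy")
for n in C: print(n,np.round(proj(s,C[n]),1))
for n,p in dict(red=(.616,-.053,.1),blue=(.54,-.379,.13),wht=(.406,-.324,.2)).items(): print(n,np.round(proj(s,np.array(p)),1))
hs=cv2.cvtColor(s["frame"],cv2.COLOR_RGB2HSV)
for lo,hi,w in [((0,150,80),(8,255,255),(245,178,268,198)),((95,100,80),(115,255,255),(345,150,370,175))]:
    m=cv2.inRange(hs,lo,hi)[w[1]:w[3],w[0]:w[2]]; ys,xs=np.nonzero(m);print("scene",len(xs),xs.mean()+w[0],ys.mean()+w[1])
a=cv2.resize(s["frame"][225:330,105:230,::-1],(750,630),interpolation=cv2.INTER_CUBIC)[:600]; cv2.imwrite("pics/cl2.png",a)
plan(C["c46"][0],C["c46"][1])
E
```

```text
c46 [0.5282 0.361  0.055 ]
c60 [0.5144 0.2411 0.055 ]
c76 [0.3941 0.2552 0.055 ]
c90 [0.4086 0.3746 0.055 ]
c60 c46 0.1207
c76 c46 0.1708
c76 c60 0.121
c90 c46 0.1204
c90 c60 0.1703
c90 c76 0.1203
mean [0.46134162 0.30800059 0.055     ]
red [ 0.6218 -0.0537  0.1   ]
blk [ 0.5034 -0.1974  0.17  ]
blue [ 0.5486 -0.3817  0.13  ]
wht [ 0.409  -0.3245  0.2   ]
ovenL [ 0.6574 -0.2841  0.    ]
flaskbase [ 0.6672 -0.2071 -0.    ]
red n 84 c 265.1309523809524 185.01190476190476 bb 261 270 180 190 [ 0.6211 -0.0519  0.096 ]
blue n 126 c 372.6746031746032 178.11111111111111 bb 367 379 172 184 [ 0.548  -0.3811  0.126 ]
blk n 222 c 321.1936936936937 199.35135135135135 bb 312 330 192 208 [ 0.5055 -0.1989  0.166 ]
wht n 191 c 372.5445026178011 215.1937172774869 bb 365 380 208 222 [ 0.4104 -0.3249  0.196 ]
[ 0.619 -0.624  0.   ]
c46 [138.  265.3]
c60 [180.8 252.6]
c76 [193.1 284.7]
c90 [148.2 298.7]
red [255.8 186.1]
blue [357.4 160.2]
wht [372.7 172.7]
scene 78 255.98717948717947 186.3846153846154
scene 99 357.26262626262627 160.17171717171718
t 0.15 pos [ 0.1982 -0.5923  0.3029] yaw 18.49 tilt 0.09 slide [ 0.6154 -0.7995  0.0014] spin 0 open 0.0853 grip 0.0 F [ 0.2 -0.4  0.3]
```

View pics/cl2.png

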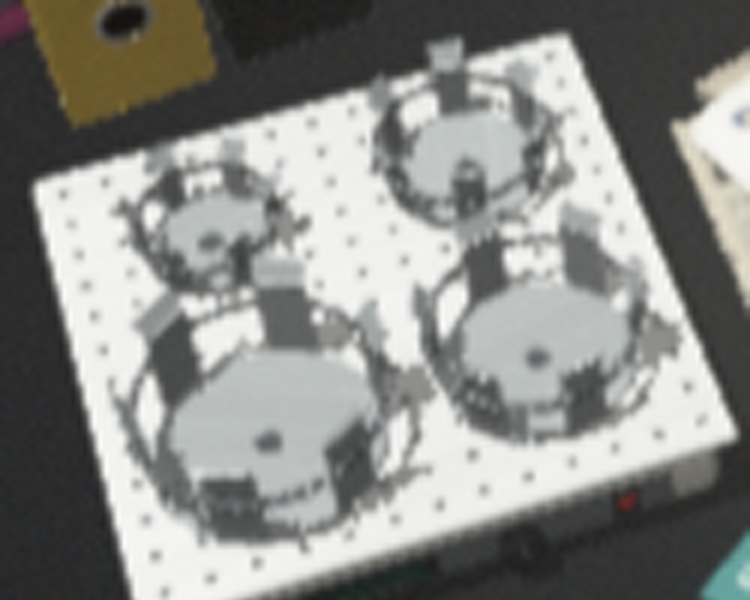

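The scene view agrees with the top view to within 1–2 px. I'm moving off, first for a close wrist look at the shaker.

Call:
{"name": "arm_command", "arguments": {
  "increments": [
    {"slide": [0.04,-0.034,-0.03],"spin": -7,"gripper": 1},
    {"slide": [0.22,-0.19,-0.12],"spin": -56,"gripper": 1},
    {"slide": [0.22,-0.19,-0.12],"spin": -56,"gripper": 1},
    {"slide": [0.22,-0.19,-0.12],"spin": -56,"gripper": 1},
    {"slide": [0.22,-0.19,-0.12],"spin": -56,"gripper": 1},
    {"slide": [0.22,-0.19,-0.12],"spin": -56,"gripper": 1},
    {"slide": [0.22,-0.19,-0.12],"spin": -56,"gripper": 1},
    {"slide": [0.22,-0.19,-0.12],"spin": -56,"gripper": 1}
  ]
}}

```text
t: 0.82
tool_pos: [0.3479, -0.3399, 0.4261]
tool_rot: [2.491, 1.91, 0.002]
contact_force: [-0.0, -1.2, 0.1]
opening: 0.0852
grip_force: 0.0
```

```bash
python3 - <<'E'
from h import *
plan(.48,-.02,.42,90)
d=load("pics/top0.npy")
for u,v in [(144,208),(170,203),(128,210)]: print("binder",onz(d,u,v,0).round(3))
E
```

```text
t 0.8167 pos [ 0.3479 -0.3399  0.4261] yaw 74.97 tilt 0.16 slide [0.3432 0.0445 0.0059] spin -15.0 open 0.0852 grip 0.0 F [-0.  -1.2  0.1]
binder [0.68  0.351 0.   ]
binder [0.676 0.264 0.   ]
binder [0.686 0.403 0.   ]
```

Call:
{"name": "arm_command", "arguments": {
  "increments": [
    {"slide": [0.32,0.04,0.0],"spin": -15,"gripper": 1},
    {"slide": [0.32,0.04,0.0],"spin": -15,"gripper": 1},
    {"slide": [0.32,0.04,0.0],"spin": -15,"gripper": 1},
    {"slide": [0.32,0.04,0.0],"spin": -15,"gripper": 1},
    {"slide": [0.32,0.04,0.0],"spin": -15,"gripper": 1},
    {"slide": [0.32,0.04,0.0],"spin": -15,"gripper": 1},
    {"slide": [0.32,0.04,0.0],"spin": -15,"gripper": 1},
    {"slide": [0.32,0.04,0.0],"spin": -15,"gripper": 1}
  ]
}}

```text
t: 1.48
tool_pos: [0.4711, -0.0421, 0.4237]
tool_rot: [-2.229, -2.214, -0.001]
contact_force: [0.7, -0.5, 1.0]
opening: 0.0852
grip_force: 0.0
```

Call:
{"name": "arm_command", "arguments": {
  "increments": [
    {"slide": [0.31,0.0,0.0],"gripper": 1},
    {"slide": [0.31,0.0,0.0],"gripper": 1},
    {"slide": [0.31,0.0,0.0],"gripper": 1},
    {"slide": [0.31,0.0,0.0],"gripper": 1},
    {"slide": [0.31,0.0,0.0],"gripper": 1},
    {"slide": [0.31,0.0,0.0],"gripper": 1},
    {"slide": [0.31,0.0,0.0],"gripper": 1},
    {"slide": [0.31,0.0,0.0],"gripper": 1}
  ]
}}

```text
validation failed for argument at $.in...
```

Call:
{"name": "arm_command", "arguments": {
  "increments": [
    {"slide": [0.05,0.0,0.0],"gripper": 1},
    {"slide": [0.05,0.0,0.0],"gripper": 1},
    {"slide": [0.05,0.0,0.0],"gripper": 1},
    {"slide": [0.05,0.0,0.0],"gripper": 1}
  ]
}}

```text
validation failed for argument at $.in...
```

```bash
cat >> h.py <<'E'
def wrist(name):
    from station import status,imaging
    from scipy.spatial.transform import Rotation as Rt
    o=status.get_obs(); d=imaging.get_image("wrist"); T=np.eye(4); T[:3,:3]=Rt.from_rotvec(o["tool_rot"]).as_matrix(); T[:3,3]=o["tool_pos"]
    d["view"]=np.linalg.inv(T@d["mount"]); np.save(f"pics/{name}.npy",d,allow_pickle=True); cv2.imwrite(f"pics/{name}.png",d["frame"][:,:,::-1]); return d
E
python3 - <<'E'
from h import *
d=wrist("w1")
plan(.622,-.053,.42,90)
for n,p in dict(c46=(.528,.361),c60=(.514,.241),c76=(.394,.255),c90=(.409,.375)).items(): print(n,np.round(proj(d,np.array((*p,.055))),1))
E
```

```text
t 1.5333 pos [ 0.4721 -0.0389  0.4235] yaw 89.87 tilt 0.24 slide [-0.0138  0.1499  0.0036] spin -0.1 open 0.0854 grip 0.0 F [-1.4  3.1 -0.1]
c46 [ 330.2 -210.6]
c60 [313.7 -71. ]
c76 [211.2 -85.1]
c90 [ 217.1 -228. ]
```

View pics/w1.png

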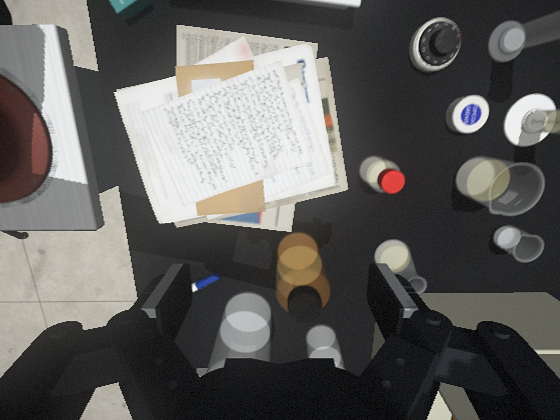

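The wrist view is still over the papers: red cap at (391,181), amber cap at (305,303), timer at (437,43). The two refused moves left out the spin field, so I'll repeat them.

Call:
{"name": "arm_command", "arguments": {
  "increments": [
    {"slide": [0.31,0.0,0.0],"spin": 0,"gripper": 1},
    {"slide": [0.31,0.0,0.0],"spin": 0,"gripper": 1},
    {"slide": [0.31,0.0,0.0],"spin": 0,"gripper": 1},
    {"slide": [0.31,0.0,0.0],"spin": 0,"gripper": 1},
    {"slide": [0.31,0.0,0.0],"spin": 0,"gripper": 1},
    {"slide": [0.31,0.0,0.0],"spin": 0,"gripper": 1},
    {"slide": [0.31,0.0,0.0],"spin": 0,"gripper": 1},
    {"slide": [0.31,0.0,0.0],"spin": 0,"gripper": 1}
  ]
}}

```text
t: 2.2
tool_pos: [0.4725, 0.2688, 0.4232]
tool_rot: [-2.226, -2.215, 0.0]
contact_force: [0.4, -0.5, -0.8]
opening: 0.0853
grip_force: 0.0
```

Call:
{"name": "arm_command", "arguments": {
  "increments": [
    {"slide": [0.07,0.0,0.0],"spin": 0,"gripper": 1},
    {"slide": [0.07,0.0,0.0],"spin": 0,"gripper": 1},
    {"slide": [0.07,0.0,0.0],"spin": 0,"gripper": 1},
    {"slide": [0.07,0.0,0.0],"spin": 0,"gripper": 1},
    {"slide": [0.07,0.0,0.0],"spin": 0,"gripper": 1}
  ]
}}

```text
t: 2.62
tool_pos: [0.474, 0.3346, 0.4235]
tool_rot: [2.231, 2.211, -0.002]
contact_force: [-0.3, 0.9, 0.4]
opening: 0.0855
grip_force: 0.0
```

```bash
python3 - <<'E'
from h import *
d1=load("pics/w1.npy")
print("red",onz(d1,391.5,181,.1).round(4),"amb",onz(d1,305,303,.17).round(4))
d=wrist("w2")
plan(.622,-.053,.30,90)
for n,p in dict(c46=(.528,.361),c60=(.514,.241),c76=(.394,.255),c90=(.409,.375)).items(): print(n,np.round(proj(d,np.array((*p,.055))),1))
E
```

```text
red [ 0.6211 -0.0527  0.1   ] amb [ 0.5033 -0.1922  0.17  ]
t 2.6667 pos [0.4742 0.3341 0.4237] yaw 89.45 tilt 0.03 slide [-0.3856  0.1516  0.1239] spin -0.6 open 0.0855 grip 0.0 F [ 0.3  1.1 -0.1]
c46 [316.4 148.8]
c60 [305.1 227.1]
c76 [227.4 219.1]
c90 [232.9 139.4]
```

View pics/w2.png

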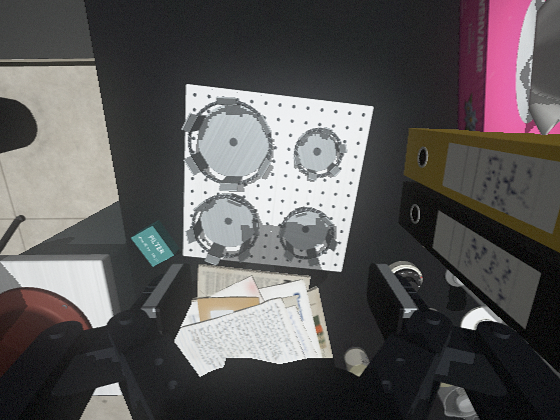

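The wrist view shows the clamp holes at c46 (317,151), c60 (305,229), c76 (228,221) and c90 (233.5,142). That is about 2 px (3 mm) from the top-camera prediction.

```bash
python3 - <<'E'
from h import *
d=load("pics/w2.npy")
g=cv2.cvtColor(d["frame"],cv2.COLOR_RGB2GRAY).astype(float)
top=dict(c46=(.5282,.361),c60=(.5144,.2411),c76=(.3941,.2552),c90=(.4086,.3746));W={}
for n,(u,v) in dict(c46=(317,151),c60=(305,229),c76=(228,221),c90=(233,142)).items():
    w=g[v-6:v+7,u-6:u+7]; w=np.clip(np.median(w)-15-w,0,None); ys,xs=np.mgrid[v-6:v+7,u-6:u+7]
    uu,vv=(w*xs).sum()/w.sum(),(w*ys).sum()/w.sum(); W[n]=onz(d,uu,vv,.055)[:2]; print(n,uu.round(1),vv.round(1),W[n].round(4),(W[n]-top[n]).round(4))
c=np.mean(list(W.values()),0); a=np.array(W["c46"]-W["c90"]+W["c60"]-W["c76"]);th=np.arctan2(a[1],a[0]);print(c,np.degrees(th),np.linalg.norm(a)/2)
E
```

```text
c46 316.7 151.1 [0.5284 0.3577] [ 0.0002 -0.0033]
c60 305.0 228.8 [0.5139 0.2381] [-0.0005 -0.003 ]
c76 227.8 220.7 [0.3946 0.2523] [ 0.0005 -0.0029]
c90 232.9 141.6 [0.4088 0.3719] [ 0.0002 -0.0027]
[0.46144073 0.30500206] -6.78688691156669 0.12033563159981142
```

Call:
{"name": "arm_command", "arguments": {
  "increments": [
    {"slide": [-0.29,0.11,0.0],"spin": 0,"gripper": 1},
    {"slide": [-0.29,0.11,0.0],"spin": 0,"gripper": 1},
    {"slide": [-0.29,0.11,0.0],"spin": 0,"gripper": 1},
    {"slide": [-0.29,0.11,0.0],"spin": 0,"gripper": 1},
    {"slide": [-0.29,0.11,0.0],"spin": 0,"gripper": 1},
    {"slide": [-0.29,0.11,0.0],"spin": 0,"gripper": 1},
    {"slide": [-0.29,0.11,0.0],"spin": 0,"gripper": 1},
    {"slide": [-0.29,0.11,0.0],"spin": 0,"gripper": 1}
  ]
}}

```text
t: 3.33
tool_pos: [0.5819, 0.0383, 0.424]
tool_rot: [2.237, 2.203, -0.001]
contact_force: [-0.5, 0.7, -0.3]
opening: 0.0852
grip_force: 0.0
```

```bash
python3 - <<'E'
from h import *
plan(.6213,-.053,.25,90)
E
```

```text
t 3.3333 pos [0.5819 0.0383 0.424 ] yaw 89.14 tilt 0.11 slide [-0.0904  0.0407  0.1742] spin -0.9 open 0.0852 grip 0.0 F [-0.5  0.7 -0.3]
```

Call:
{"name": "arm_command", "arguments": {
  "increments": [
    {"slide": [-0.0904,0.0407,0.17],"spin": -0.9,"gripper": 1},
    {"slide": [-0.0904,0.0407,0.17],"spin": -0.9,"gripper": 1},
    {"slide": [-0.0904,0.0407,0.17],"spin": -0.9,"gripper": 1},
    {"slide": [-0.0904,0.0407,0.17],"spin": -0.9,"gripper": 1},
    {"slide": [-0.0904,0.0407,0.17],"spin": -0.9,"gripper": 1},
    {"slide": [-0.0904,0.0407,0.17],"spin": -0.9,"gripper": 1},
    {"slide": [-0.0904,0.0407,0.17],"spin": -0.9,"gripper": 1},
    {"slide": [-0.0904,0.0407,0.17],"spin": -0.9,"gripper": 1}
  ]
}}

```text
t: 4.0
tool_pos: [0.6217, -0.0473, 0.256]
tool_rot: [2.214, 2.227, 0.003]
contact_force: [0.2, -0.1, 0.9]
opening: 0.0855
grip_force: 0.0
```

```bash
python3 - <<'E'
from h import *
d=wrist("w3")
plan(.6213,-.053,.123,90)
hsv=cv2.cvtColor(d["frame"],cv2.COLOR_RGB2HSV); m=cv2.inRange(hsv,(0,150,80),(8,255,255)); 
n,l,s,c=cv2.connectedComponentsWithStats(m)
for i in range(1,n):
    if s[i,4]>300: print(s[i],c[i],onz(d,*c[i],.095).round(4))
print(proj(d,np.array([.6213,-.053,.1])))
E
```

```text
t 4.05 pos [ 0.6221 -0.0469  0.257 ] yaw 90.38 tilt 0.25 slide [-0.006  -0.0015  0.134 ] spin 0.4 open 0.0854 grip 0.0 F [ 0.4 -0.1 -0.2]
[ 259  200   39   42 1286] [278.21228616 220.80637636] [ 0.6221 -0.0547  0.095 ]
(np.float64(277.1796309511516), np.float64(220.94443226184055))
```

View pics/w3.png

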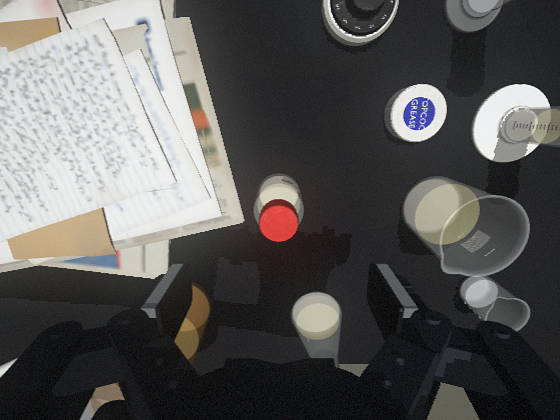

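The red cap is at (278,221), which gives (0.622,-0.054) and matches the other views. The fingers clear everything, so I'll descend and grip the body.

Call:
{"name": "arm_command", "arguments": {
  "increments": [
    {"slide": [-0.0065,-0.001,0.03],"spin": 0.4,"gripper": 1},
    {"slide": [-0.0065,-0.001,0.06],"spin": 0.4,"gripper": 1},
    {"slide": [-0.0065,-0.001,0.09],"spin": 0.4,"gripper": 1},
    {"slide": [-0.0065,-0.001,0.115],"spin": 0.4,"gripper": 1},
    {"slide": [-0.0065,-0.001,0.134],"spin": 0.4,"gripper": 1},
    {"slide": [-0.0065,-0.001,0.134],"spin": 0.4,"gripper": 1},
    {"slide": [-0.0065,-0.001,0.134],"spin": 0.4,"gripper": 1},
    {"slide": [-0.0065,-0.001,0.134],"spin": 0.4,"gripper": 1}
  ]
}}

```text
t: 4.72
tool_pos: [0.6222, -0.0532, 0.1232]
tool_rot: [2.218, 2.219, 0.004]
contact_force: [0.4, -0.4, 0.6]
opening: 0.0857
grip_force: 0.0
```

Call:
{"name": "arm_command", "arguments": {
  "increments": [
    {"slide": [0,0,0],"spin": 0,"gripper": -1},
    {"slide": [0,0,0],"spin": 0,"gripper": -1},
    {"slide": [0,0,0],"spin": 0,"gripper": -1},
    {"slide": [0,0,0],"spin": 0,"gripper": -1},
    {"slide": [0,0,0],"spin": 0,"gripper": -1},
    {"slide": [0,0,0],"spin": 0,"gripper": -1},
    {"slide": [0,0,0],"spin": 0,"gripper": -1},
    {"slide": [0,0,0],"spin": 0,"gripper": -1}
  ],
  "newtons": 40
}}

```text
t: 5.38
tool_pos: [0.6214, -0.0535, 0.1216]
tool_rot: [2.22, 2.22, 0.002]
contact_force: [-0.2, -0.5, 6.0]
opening: 0.0445
grip_force: 40.4
```

```bash
python3 - <<'E'
from h import *
plan(.5283,.3585,.35,90)
E
```

```text
t 5.3833 pos [ 0.6214 -0.0535  0.1216] yaw 89.99 tilt 0.13 slide [ 0.4119 -0.0926 -0.2287] spin -0.0 open 0.0445 grip 40.4 F [-0.2 -0.5  6. ]
```

Call:
{"name": "arm_command", "arguments": {
  "increments": [
    {"slide": [0,0,-0.02],"spin": 0,"gripper": -1},
    {"slide": [0,0,-0.06],"spin": 0,"gripper": -1},
    {"slide": [0.03,0,-0.1],"spin": 0,"gripper": -1},
    {"slide": [0.06,-0.02,-0.13],"spin": 0,"gripper": -1},
    {"slide": [0.1,-0.03,-0.15],"spin": 0,"gripper": -1},
    {"slide": [0.14,-0.04,-0.16],"spin": 0,"gripper": -1},
    {"slide": [0.18,-0.05,-0.16],"spin": 0,"gripper": -1},
    {"slide": [0.21,-0.05,-0.16],"spin": 0,"gripper": -1}
  ]
}}

```text
t: 6.05
tool_pos: [0.5699, 0.1545, 0.2813]
tool_rot: [2.222, 2.219, 0.002]
contact_force: [1.0, -0.1, -1.9]
opening: 0.0443
grip_force: 41.8
```

Call:
{"name": "arm_command", "arguments": {
  "increments": [
    {"slide": [0.03,-0.01,0],"spin": 0,"gripper": -1},
    {"slide": [0.07,-0.02,0],"spin": 0,"gripper": -1},
    {"slide": [0.11,-0.03,0],"spin": 0,"gripper": -1},
    {"slide": [0.14,-0.035,0],"spin": 0,"gripper": -1},
    {"slide": [0.17,-0.04,0],"spin": 0,"gripper": -1},
    {"slide": [0.19,-0.0425,0],"spin": 0,"gripper": -1},
    {"slide": [0.202,-0.0425,0],"spin": 0,"gripper": -1},
    {"slide": [0.202,-0.0425,0],"spin": 0,"gripper": -1}
  ]
}}

```text
t: 6.72
tool_pos: [0.5276, 0.3569, 0.2789]
tool_rot: [-2.218, -2.224, 0.001]
contact_force: [-0.3, -0.5, -1.4]
opening: 0.0446
grip_force: 41.8
```

```bash
python3 - <<'E'
from h import *
from station import imaging
plan(.5283,.3585,.215,90)
d=wrist("w4"); s=imaging.get_image("scene")
f=np.vstack([d["frame"][:,:,::-1][:300], cv2.resize(s["frame"][180:330,80:360,::-1],(560,300))]); cv2.imwrite("pics/p4.png",f)
E
```

```text
t 6.7167 pos [0.5276 0.3569 0.2789] yaw 90.14 tilt 0.07 slide [0.0016 0.0008 0.0639] spin 0.1 open 0.0446 grip 41.8 F [-0.3 -0.5 -1.4]
```

View pics/p4.png

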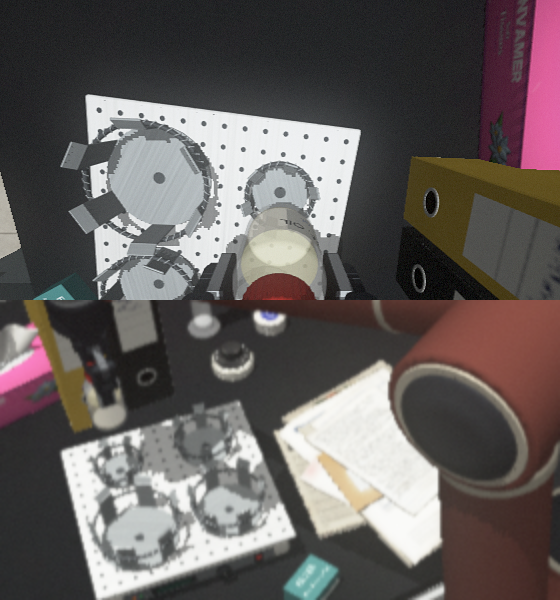

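The bottle hangs upright above clamp_46. The clamp's hole is at (280,192) in the wrist view and the bottle axis is near column 281.

```bash
python3 - <<'E'
from h import *
d=load("pics/w4.npy")
print(onz(d,280,192,.055), onz(d,159,178,.055))
E
```

```text
[0.52888539 0.35747599 0.055     ] [0.40880648 0.37124481 0.055     ]
```

Call:
{"name": "arm_command", "arguments": {
  "increments": [
    {"slide": [0.001,0.0005,0.02],"spin": 0,"gripper": -1},
    {"slide": [0.001,0.0005,0.035],"spin": 0,"gripper": -1},
    {"slide": [0.001,0.0005,0.045],"spin": 0,"gripper": -1},
    {"slide": [0.001,0.0005,0.045],"spin": 0,"gripper": -1}
  ]
}}

```text
t: 7.15
tool_pos: [0.5275, 0.3542, 0.2304]
tool_rot: [-2.222, -2.218, 0.011]
contact_force: [0.2, -0.1, -2.5]
opening: 0.0444
grip_force: 41.8
```

Call:
{"name": "arm_command", "arguments": {
  "increments": [
    {"slide": [0,0,0],"spin": 0,"gripper": -1},
    {"slide": [0,0,0],"spin": 0,"gripper": -1}
  ]
}}

```text
t: 7.32
tool_pos: [0.5292, 0.3558, 0.2353]
tool_rot: [2.222, 2.22, 0.001]
contact_force: [0.0, 0.8, -1.5]
opening: 0.0436
grip_force: 41.8
```

```bash
python3 - <<'E'
from h import *
plan(.5286,.358,.1766,90)
E
```

```text
t 7.3167 pos [0.5292 0.3558 0.2353] yaw 89.96 tilt 0.03 slide [ 0.0022 -0.0006  0.0587] spin -0.0 open 0.0436 grip 41.8 F [ 0.   0.8 -1.5]
```

Call:
{"name": "arm_command", "arguments": {
  "increments": [
    {"slide": [0.0015,-0.0005,0.008],"spin": 0,"gripper": -1},
    {"slide": [0.0015,-0.0005,0.016],"spin": 0,"gripper": -1},
    {"slide": [0.0015,-0.0005,0.024],"spin": 0,"gripper": -1},
    {"slide": [0.0015,-0.0005,0.032],"spin": 0,"gripper": -1},
    {"slide": [0.0015,-0.0005,0.04],"spin": 0,"gripper": -1},
    {"slide": [0.0015,-0.0005,0.046],"spin": 0,"gripper": -1},
    {"slide": [0.0015,-0.0005,0.051],"spin": 0,"gripper": -1},
    {"slide": [0.0015,-0.0005,0.051],"spin": 0,"gripper": -1}
  ]
}}

```text
t: 7.98
tool_pos: [0.5276, 0.3573, 0.1819]
tool_rot: [-2.221, -2.221, 0.004]
contact_force: [0.1, -0.5, -2.0]
opening: 0.0441
grip_force: 41.8
```

Call:
{"name": "arm_command", "arguments": {
  "increments": [
    {"slide": [0,0,0.003],"spin": 0,"gripper": -1},
    {"slide": [0,0,0.006],"spin": 0,"gripper": -1},
    {"slide": [0,0,0.006],"spin": 0,"gripper": -1}
  ]
}}

```text
t: 8.23
tool_pos: [0.5282, 0.3576, 0.1775]
tool_rot: [-2.221, -2.221, 0.0]
contact_force: [-0.5, -0.5, -2.0]
opening: 0.0445
grip_force: 41.8
```

No contact yet, so a little more until it touches.

Call:
{"name": "arm_command", "arguments": {
  "increments": [
    {"slide": [0,0,0.001],"spin": 0,"gripper": -1},
    {"slide": [0,0,0.002],"spin": 0,"gripper": -1},
    {"slide": [0,0,0.003],"spin": 0,"gripper": -1},
    {"slide": [0,0,0.003],"spin": 0,"gripper": -1}
  ]
}}

```text
t: 8.57
tool_pos: [0.5286, 0.3579, 0.1766]
tool_rot: [2.221, 2.221, 0.001]
contact_force: [-2.7, -0.5, 6.0]
opening: 0.0444
grip_force: 42.4
```

Call:
{"name": "arm_command", "arguments": {
  "increments": [
    {"slide": [0,0,0],"spin": 0,"gripper": 0.4},
    {"slide": [0,0,0],"spin": 0,"gripper": 0.4},
    {"slide": [0,0,0],"spin": 0,"gripper": 0.4},
    {"slide": [0,0,0],"spin": 0,"gripper": 0.4},
    {"slide": [0,0,-0.02],"spin": 0,"gripper": 0.4},
    {"slide": [0,0,-0.06],"spin": 0,"gripper": 0.4},
    {"slide": [0,0,-0.1],"spin": 0,"gripper": 0.4},
    {"slide": [0,0,-0.14],"spin": 0,"gripper": 0.4}
  ]
}}

```text
t: 9.23
tool_pos: [0.5279, 0.3574, 0.3155]
tool_rot: [-2.221, -2.221, 0.002]
contact_force: [0.5, -0.2, 0.7]
opening: 0.0597
grip_force: 0.0
```

```bash
python3 - <<'E'
from h import *
plan(.50,-.10,.32,90)
d=wrist("w5"); hsv=cv2.cvtColor(d["frame"],cv2.COLOR_RGB2HSV); m=cv2.inRange(hsv,(0,150,80),(8,255,255)); 
n,l,s,c=cv2.connectedComponentsWithStats(m)
for i in range(1,n):
    if s[i,4]>300: print(s[i],c[i],onz(d,*c[i],.152).round(4))
E
```

```text
t 9.2333 pos [0.5279 0.3574 0.3155] yaw 90.0 tilt 0.09 slide [-0.4575 -0.0278 -0.0041] spin -0.0 open 0.0597 grip 0.0 F [ 0.5 -0.2  0.7]
[ 262  197   38   35 1020] [280.84313725 214.00588235] [0.5298 0.355  0.152 ]
```

Red is seated with its cap at (281,214). Blue is next.

Call:
{"name": "arm_command", "arguments": {
  "increments": [
    {"slide": [-0.03,0,-0.02],"spin": 0,"gripper": 1},
    {"slide": [-0.3,0,-0.04],"spin": 0,"gripper": 1},
    {"slide": [-0.3,0,-0.04],"spin": 0,"gripper": 1},
    {"slide": [-0.3,0,-0.04],"spin": 0,"gripper": 1},
    {"slide": [-0.3,0,-0.04],"spin": 0,"gripper": 1},
    {"slide": [-0.3,0,-0.04],"spin": 0,"gripper": 1},
    {"slide": [-0.3,0,-0.04],"spin": 0,"gripper": 1},
    {"slide": [-0.3,0,-0.04],"spin": 0,"gripper": 1}
  ]
}}

```text
t: 9.95
tool_pos: [0.5281, 0.054, 0.3552]
tool_rot: [2.224, 2.217, -0.0]
contact_force: [0.6, 0.7, -0.0]
opening: 0.0858
grip_force: 0.0
```

Call:
{"name": "arm_command", "arguments": {
  "increments": [
    {"slide": [-0.3,0.01,0],"spin": 0,"gripper": 1},
    {"slide": [-0.3,0.01,0],"spin": 0,"gripper": 1},
    {"slide": [-0.3,0.01,0],"spin": 0,"gripper": 1},
    {"slide": [-0.3,0.01,0],"spin": 0,"gripper": 1},
    {"slide": [-0.3,0.01,0],"spin": 0,"gripper": 1},
    {"slide": [-0.3,0.01,0],"spin": 0,"gripper": 1},
    {"slide": [-0.3,0.01,0],"spin": 0,"gripper": 1},
    {"slide": [-0.3,0.01,0],"spin": 0,"gripper": 1}
  ]
}}

```text
t: 10.62
tool_pos: [0.5376, -0.2477, 0.3541]
tool_rot: [2.227, 2.214, -0.003]
contact_force: [-0.3, 0.3, 0.5]
opening: 0.0856
grip_force: 0.0
```

```bash
python3 - <<'E'
from h import *
plan(.548,-.381,.30,90)
d=wrist("w6")
for n,p in dict(blue=(.548,-.381,.13),amb=(.5033,-.195,.17),white=(.4095,-.3245,.2)).items(): print(n,np.round(proj(d,np.array(p)),1))
E
```

```text
t 10.6167 pos [ 0.5376 -0.2477  0.3541] yaw 89.68 tilt 0.13 slide [-0.1332  0.0112  0.0544] spin -0.3 open 0.0856 grip 0.0 F [-0.3  0.3  0.5]
blue [288.3 305.4]
amb [236.8 142.8]
white [130.6 299.2]
```

View pics/w6.png

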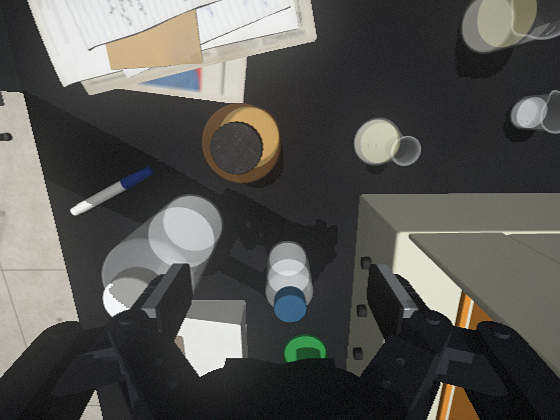

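The blue cap is at (290,304) and the amber cap at (237,147). The oven face is right of column 360, clear of the finger.

```bash
python3 - <<'E'
from h import *
d=load("pics/w6.npy")
print("blue",onz(d,290,303.5,.13).round(4),"amb",onz(d,237,147.5,.17).round(4),"oven knob", [onz(d,365,262,z).round(3) for z in (0,.05)], onz(d,360,200,.3).round(3))
E
```

```text
blue [ 0.5499 -0.3785  0.13  ] amb [ 0.5033 -0.1988  0.17  ] oven knob [array([ 0.671, -0.395,  0.   ]), array([ 0.656, -0.368,  0.05 ])] [ 0.573 -0.207  0.3  ]
```

Call:
{"name": "arm_command", "arguments": {
  "increments": [
    {"slide": [-0.03,0.005,0.0],"spin": 0,"gripper": 1},
    {"slide": [-0.07,0.01,0.02],"spin": 0,"gripper": 1},
    {"slide": [-0.11,0.012,0.05],"spin": 0,"gripper": 1},
    {"slide": [-0.133,0.012,0.09],"spin": 0,"gripper": 1},
    {"slide": [-0.133,0.012,0.09],"spin": 0,"gripper": 1},
    {"slide": [-0.133,0.012,0.09],"spin": 0,"gripper": 1},
    {"slide": [-0.133,0.012,0.09],"spin": 0,"gripper": 1}
  ]
}}

```text
t: 11.25
tool_pos: [0.5503, -0.374, 0.2641]
tool_rot: [-2.219, -2.22, -0.001]
contact_force: [0.0, -0.1, 0.9]
opening: 0.0851
grip_force: 0.0
```

```bash
python3 - <<'E'
from h import *
d=wrist("w7")
hsv=cv2.cvtColor(d["frame"],cv2.COLOR_RGB2HSV); m=cv2.inRange(hsv,(95,100,60),(115,255,255)); 
n,l,s,c=cv2.connectedComponentsWithStats(m)
for i in range(1,n):
    if s[i,4]>300: print(s[i],c[i],onz(d,*c[i],.125).round(4))
plan(.549,-.381,.142,90)
E
```

```text
[ 40  52  49  35 776] [63.81701031 69.23969072] [ 0.4133 -0.2708  0.125 ]
[ 253  208   50   53 2127] [277.48283968 234.54066761] [ 0.5497 -0.384   0.125 ]
t 11.3 pos [ 0.551  -0.374   0.2662] yaw 90.07 tilt 0.07 slide [-0.007  -0.0021  0.1242] spin 0.1 open 0.0857 grip 0.0 F [ 0.7 -0.9  0.7]
```

Call:
{"name": "arm_command", "arguments": {
  "increments": [
    {"slide": [-0.0085,-0.0015,0.025],"spin": 0,"gripper": 1},
    {"slide": [-0.0085,-0.0015,0.055],"spin": 0,"gripper": 1},
    {"slide": [-0.0085,-0.0015,0.085],"spin": 0,"gripper": 1},
    {"slide": [-0.0085,-0.0015,0.11],"spin": 0,"gripper": 1},
    {"slide": [-0.0085,-0.0015,0.125],"spin": 0,"gripper": 1},
    {"slide": [-0.0085,-0.0015,0.125],"spin": 0,"gripper": 1},
    {"slide": [-0.0085,-0.0015,0.125],"spin": 0,"gripper": 1}
  ]
}}

```text
t: 11.88
tool_pos: [0.5496, -0.3832, 0.1413]
tool_rot: [2.219, 2.222, 0.0]
contact_force: [0.7, -0.2, 1.0]
opening: 0.0854
grip_force: 0.0
```

Call:
{"name": "arm_command", "arguments": {
  "increments": [
    {"slide": [0,0,0],"spin": 0,"gripper": -1},
    {"slide": [0,0,0],"spin": 0,"gripper": -1},
    {"slide": [0,0,0],"spin": 0,"gripper": -1},
    {"slide": [0,0,0],"spin": 0,"gripper": -1},
    {"slide": [0,0,0],"spin": 0,"gripper": -1},
    {"slide": [0,0,0],"spin": 0,"gripper": -1},
    {"slide": [0,0,0],"spin": 0,"gripper": -1}
  ],
  "newtons": 45
}}

```text
t: 12.47
tool_pos: [0.5498, -0.385, 0.1434]
tool_rot: [2.219, 2.218, 0.0]
contact_force: [-2.1, 0.7, 6.4]
opening: 0.0587
grip_force: 48.4
```

```bash
python3 - <<'E'
from h import *
plan(.514,.2385,.33,90)
E
```

```text
t 12.4667 pos [ 0.5498 -0.385   0.1434] yaw 89.99 tilt 0.26 slide [ 0.6229 -0.0354 -0.1886] spin -0.0 open 0.0587 grip 48.4 F [-2.1  0.7  6.4]
```

Call:
{"name": "arm_command", "arguments": {
  "increments": [
    {"slide": [0,0,-0.02],"spin": 0,"gripper": -1},
    {"slide": [0,0,-0.05],"spin": 0,"gripper": -1},
    {"slide": [0,0,-0.085],"spin": 0,"gripper": -1},
    {"slide": [0,0,-0.12],"spin": 0,"gripper": -1},
    {"slide": [0,0,-0.155],"spin": 0,"gripper": -1},
    {"slide": [0.03,0,-0.19],"spin": 0,"gripper": -1},
    {"slide": [0.06,0,-0.21],"spin": 0,"gripper": -1},
    {"slide": [0.1,0,-0.22],"spin": 0,"gripper": -1}
  ]
}}

```text
t: 13.13
tool_pos: [0.5492, -0.2847, 0.3657]
tool_rot: [2.219, 2.212, 0.002]
contact_force: [0.8, 0.3, -2.4]
opening: 0.0583
grip_force: 49.6
```

Call:
{"name": "arm_command", "arguments": {
  "increments": [
    {"slide": [0.04,0,0],"spin": 0,"gripper": -1},
    {"slide": [0.08,0,0],"spin": 0,"gripper": -1},
    {"slide": [0.12,0,0],"spin": 0,"gripper": -1},
    {"slide": [0.16,-0.01,0],"spin": 0,"gripper": -1},
    {"slide": [0.2,-0.01,0],"spin": 0,"gripper": -1},
    {"slide": [0.24,-0.02,0],"spin": 0,"gripper": -1},
    {"slide": [0.28,-0.02,0],"spin": 0,"gripper": -1},
    {"slide": [0.32,-0.02,0],"spin": 0,"gripper": -1}
  ]
}}

```text
t: 13.8
tool_pos: [0.5278, 0.038, 0.3604]
tool_rot: [2.221, 2.22, 0.002]
contact_force: [0.9, -0.0, -2.8]
opening: 0.0584
grip_force: 49.8
```

Call:
{"name": "arm_command", "arguments": {
  "increments": [
    {"slide": [0.04,0,0],"spin": 0,"gripper": -1},
    {"slide": [0.08,0,0.02],"spin": 0,"gripper": -1},
    {"slide": [0.12,-0.01,0.04],"spin": 0,"gripper": -1},
    {"slide": [0.15,-0.015,0.06],"spin": 0,"gripper": -1},
    {"slide": [0.18,-0.015,0.07],"spin": 0,"gripper": -1},
    {"slide": [0.195,-0.015,0.08],"spin": 0,"gripper": -1},
    {"slide": [0.202,-0.015,0.08],"spin": 0,"gripper": -1},
    {"slide": [0.202,-0.015,0.08],"spin": 0,"gripper": -1}
  ]
}}

```text
t: 14.47
tool_pos: [0.5132, 0.2392, 0.2794]
tool_rot: [-2.219, -2.223, 0.002]
contact_force: [0.5, 0.2, -1.6]
opening: 0.0586
grip_force: 49.8
```

```bash
python3 - <<'E'
from h import *
plan(.514,.2385,.197,90)
E
```

```text
t 14.4667 pos [0.5132 0.2392 0.2794] yaw 90.11 tilt 0.07 slide [-0.0006  0.0009  0.0824] spin 0.1 open 0.0586 grip 49.8 F [ 0.5  0.2 -1.6]
```

Call:
{"name": "arm_command", "arguments": {
  "increments": [
    {"slide": [-0.0015,0.001,0.02],"spin": 0,"gripper": -1},
    {"slide": [-0.0015,0.001,0.032],"spin": 0,"gripper": -1},
    {"slide": [-0.0015,0.001,0.042],"spin": 0,"gripper": -1},
    {"slide": [-0.0015,0.001,0.05],"spin": 0,"gripper": -1},
    {"slide": [-0.0015,0.001,0.058],"spin": 0,"gripper": -1},
    {"slide": [-0.0015,0.001,0.066],"spin": 0,"gripper": -1},
    {"slide": [-0.0015,0.001,0.074],"spin": 0,"gripper": -1},
    {"slide": [-0.0015,0.001,0.074],"spin": 0,"gripper": -1}
  ]
}}

```text
t: 15.13
tool_pos: [0.5139, 0.2363, 0.2037]
tool_rot: [-2.221, -2.22, 0.005]
contact_force: [-0.6, -0.2, -2.8]
opening: 0.0586
grip_force: 49.9
```

Call:
{"name": "arm_command", "arguments": {
  "increments": [
    {"slide": [0,0,0.002],"spin": 0,"gripper": -1},
    {"slide": [0,0,0.004],"spin": 0,"gripper": -1},
    {"slide": [0,0,0.006],"spin": 0,"gripper": -1},
    {"slide": [0,0,0.006],"spin": 0,"gripper": -1}
  ]
}}

```text
t: 15.47
tool_pos: [0.5148, 0.2367, 0.1998]
tool_rot: [2.221, 2.221, 0.0]
contact_force: [0.7, -0.5, -2.5]
opening: 0.0588
grip_force: 49.9
```

Call:
{"name": "arm_command", "arguments": {
  "increments": [
    {"slide": [0,0.0,0.0015],"spin": 0,"gripper": -1},
    {"slide": [0,0,0.003],"spin": 0,"gripper": -1},
    {"slide": [0,0,0.003],"spin": 0,"gripper": -1}
  ]
}}

```text
t: 15.72
tool_pos: [0.5152, 0.237, 0.1984]
tool_rot: [2.221, 2.221, 0.002]
contact_force: [-3.0, 0.1, 3.6]
opening: 0.0584
grip_force: 50.4
```

Call:
{"name": "arm_command", "arguments": {
  "increments": [
    {"slide": [0,0,0.001],"spin": 0,"gripper": 0.7},
    {"slide": [0,0,0.001],"spin": 0,"gripper": 0.7},
    {"slide": [0,0,0.001],"spin": 0,"gripper": 0.7},
    {"slide": [0,0,0.001],"spin": 0,"gripper": 0.7},
    {"slide": [0,0,-0.02],"spin": 0,"gripper": 0.7},
    {"slide": [0,0,-0.06],"spin": 0,"gripper": 0.7},
    {"slide": [0,0,-0.1],"spin": 0,"gripper": 0.7},
    {"slide": [0,0,-0.14],"spin": 0,"gripper": 0.7}
  ]
}}

```text
t: 16.38
tool_pos: [0.5144, 0.2365, 0.3377]
tool_rot: [-2.221, -2.221, 0.002]
contact_force: [0.6, -0.0, 1.2]
opening: 0.0725
grip_force: 0.0
```

```bash
python3 - <<'E'
from h import *
d=wrist("w8")
plan(.5033,-.198,.36,90)
hsv=cv2.cvtColor(d["frame"],cv2.COLOR_RGB2HSV)
for lo,hi,z in [((95,100,60),(115,255,255),.182),((0,150,80),(8,255,255),.152)]:
    n,l,s,c=cv2.connectedComponentsWithStats(cv2.inRange(hsv,lo,hi))
    for i in range(1,n):
        if s[i,4]>300: print(s[i],c[i],onz(d,*c[i],z).round(4))
E
```

```text
t 16.4333 pos [0.5172 0.2374 0.349 ] yaw 90.0 tilt 0.87 slide [-0.4354 -0.0137 -0.0131] spin -0.0 open 0.0725 grip 0.0 F [2.  0.4 6.6]
[ 256  191   47   47 1720] [278.73430233 214.0372093 ] [0.5146 0.2367 0.182 ]
[ 279   30   40   44 1296] [298.51851852  51.98765432] [0.5295 0.3574 0.152 ]
```

Blue is seated: the cap position matches clamp_60 to within about 2 mm, and red is fine. Amber is next.

Call:
{"name": "arm_command", "arguments": {
  "increments": [
    {"slide": [-0.32,-0.01,-0.01],"spin": 0,"gripper": 1},
    {"slide": [-0.32,-0.01,-0.01],"spin": 0,"gripper": 1},
    {"slide": [-0.32,-0.01,-0.01],"spin": 0,"gripper": 1},
    {"slide": [-0.32,-0.01,-0.01],"spin": 0,"gripper": 1},
    {"slide": [-0.32,-0.01,-0.01],"spin": 0,"gripper": 1},
    {"slide": [-0.32,-0.01,-0.01],"spin": 0,"gripper": 1},
    {"slide": [-0.32,-0.01,-0.01],"spin": 0,"gripper": 1},
    {"slide": [-0.32,-0.01,-0.01],"spin": 0,"gripper": 1}
  ]
}}

```text
t: 17.1
tool_pos: [0.5042, -0.0864, 0.3469]
tool_rot: [2.223, 2.218, -0.001]
contact_force: [0.3, 0.0, -0.4]
opening: 0.0853
grip_force: 0.0
```

Call:
{"name": "arm_command", "arguments": {
  "increments": [
    {"slide": [-0.04,0,0],"spin": 0,"gripper": 1},
    {"slide": [-0.08,0,0],"spin": 0,"gripper": 1},
    {"slide": [-0.105,0,0.02],"spin": 0,"gripper": 1},
    {"slide": [-0.105,0,0.04],"spin": 0,"gripper": 1},
    {"slide": [-0.105,0,0.06],"spin": 0,"gripper": 1},
    {"slide": [-0.105,0,0.06],"spin": 0,"gripper": 1},
    {"slide": [-0.105,0,0.06],"spin": 0,"gripper": 1}
  ]
}}

```text
t: 17.68
tool_pos: [0.5042, -0.1882, 0.2854]
tool_rot: [-2.22, -2.219, 0.001]
contact_force: [-0.5, -0.2, 1.1]
opening: 0.0856
grip_force: 0.0
```

```bash
python3 - <<'E'
from h import *
d=wrist("w9")
plan(.5033,-.1988,.225,90)
print(proj(d,np.array([.5033,-.1988,.17])))
E
```

```text
t 17.7333 pos [ 0.5049 -0.1883  0.2872] yaw 90.01 tilt 0.01 slide [-0.0105 -0.0016  0.0622] spin 0.0 open 0.0855 grip 0.0 F [-1.2 -0.1 -0. ]
(np.float64(277.1498874425885), np.float64(248.57419895101972))
```

View pics/w9.png

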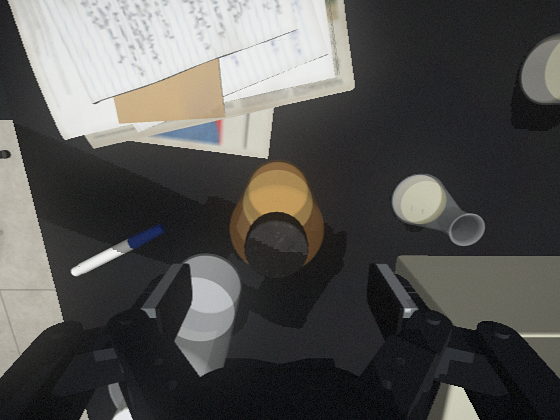

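The amber cap is at (277,246), as predicted. I'll grip it by the cap.

Call:
{"name": "arm_command", "arguments": {
  "increments": [
    {"slide": [-0.0095,-0.001,0.02],"spin": 0,"gripper": 1},
    {"slide": [-0.0095,-0.001,0.04],"spin": 0,"gripper": 1},
    {"slide": [-0.0095,-0.001,0.056],"spin": 0,"gripper": 1},
    {"slide": [-0.0095,-0.001,0.066],"spin": 0,"gripper": 1},
    {"slide": [-0.0095,-0.001,0.066],"spin": 0,"gripper": 1},
    {"slide": [-0.0095,-0.001,0.066],"spin": 0,"gripper": 1}
  ]
}}

```text
t: 18.23
tool_pos: [0.5042, -0.1978, 0.2219]
tool_rot: [2.22, 2.221, 0.001]
contact_force: [0.4, -0.6, 0.4]
opening: 0.0856
grip_force: 0.0
```

Call:
{"name": "arm_command", "arguments": {
  "increments": [
    {"slide": [0,0,0],"spin": 0,"gripper": -1},
    {"slide": [0,0,0],"spin": 0,"gripper": -1},
    {"slide": [0,0,0],"spin": 0,"gripper": -1},
    {"slide": [0,0,0],"spin": 0,"gripper": -1},
    {"slide": [0,0,0],"spin": 0,"gripper": -1},
    {"slide": [0,0,0],"spin": 0,"gripper": -1},
    {"slide": [0,0,0],"spin": 0,"gripper": -1},
    {"slide": [0,0,0],"spin": 0,"gripper": -1}
  ],
  "newtons": 60
}}

```text
t: 18.9
tool_pos: [0.5041, -0.1983, 0.2224]
tool_rot: [2.22, 2.22, 0.0]
contact_force: [-2.4, 0.3, 6.0]
opening: 0.0418
grip_force: 60.8
```

```bash
python3 - <<'E'
from h import *
plan(.3945,.253,.40,90)
E
```

```text
t 18.9 pos [ 0.5041 -0.1983  0.2224] yaw 89.99 tilt 0.1 slide [ 0.451  -0.1095 -0.1783] spin -0.0 open 0.0418 grip 60.8 F [-2.4  0.3  6. ]
```

Call:
{"name": "arm_command", "arguments": {
  "increments": [
    {"slide": [0,0,-0.015],"spin": 0,"gripper": -1},
    {"slide": [0,0,-0.04],"spin": 0,"gripper": -1},
    {"slide": [0,0,-0.075],"spin": 0,"gripper": -1},
    {"slide": [0.02,0,-0.11],"spin": 0,"gripper": -1},
    {"slide": [0.05,-0.01,-0.135],"spin": 0,"gripper": -1},
    {"slide": [0.08,-0.03,-0.15],"spin": 0,"gripper": -1},
    {"slide": [0.115,-0.05,-0.155],"spin": 0,"gripper": -1},
    {"slide": [0.15,-0.07,-0.155],"spin": 0,"gripper": -1}
  ]
}}

```text
t: 19.57
tool_pos: [0.4331, -0.0469, 0.3772]
tool_rot: [2.221, 2.219, 0.003]
contact_force: [1.2, 0.8, -3.5]
opening: 0.042
grip_force: 62.0
```

Call:
{"name": "arm_command", "arguments": {
  "increments": [
    {"slide": [0.035,-0.02,0],"spin": 0,"gripper": -1},
    {"slide": [0.075,-0.035,0],"spin": 0,"gripper": -1},
    {"slide": [0.115,-0.04,0],"spin": 0,"gripper": -1},
    {"slide": [0.155,-0.04,0],"spin": 0,"gripper": -1},
    {"slide": [0.195,-0.04,0],"spin": 0,"gripper": -1},
    {"slide": [0.23,-0.04,0],"spin": 0,"gripper": -1},
    {"slide": [0.26,-0.04,0],"spin": 0,"gripper": -1},
    {"slide": [0.28,-0.04,0],"spin": 0,"gripper": -1}
  ]
}}

```text
t: 20.23
tool_pos: [0.3928, 0.2348, 0.3745]
tool_rot: [-2.217, -2.223, 0.001]
contact_force: [-0.1, -1.2, -3.1]
opening: 0.0418
grip_force: 62.1
```

Call:
{"name": "arm_command", "arguments": {
  "increments": [
    {"slide": [0.015,0,0],"spin": 0,"gripper": -1},
    {"slide": [0.021,0,0],"spin": 0,"gripper": -1},
    {"slide": [0.021,0,0],"spin": 0,"gripper": -1},
    {"slide": [0.021,0,0],"spin": 0,"gripper": -1}
  ]
}}

```text
t: 20.57
tool_pos: [0.3936, 0.2527, 0.375]
tool_rot: [-2.221, -2.221, 0.003]
contact_force: [0.3, 1.0, -3.0]
opening: 0.0417
grip_force: 62.1
```

```bash
python3 - <<'E'
from h import *
from station import imaging
plan(.3945,.253,.277,90)
d=wrist("w10"); s=imaging.get_image("scene")
f=np.vstack([d["frame"][:,:,::-1][:320], cv2.resize(s["frame"][180:320,80:360,::-1],(560,280))]); cv2.imwrite("pics/p10.png",f)
for n,p in dict(c76=(.3945,.253,.055),c90=(.409,.372,.055)).items(): print(n,np.round(proj(d,np.array(p)),1))
E
```

```text
t 20.5667 pos [0.3936 0.2527 0.375 ] yaw 90.0 tilt 0.09 slide [0.0004 0.001  0.098 ] spin -0.0 open 0.0417 grip 62.1 F [ 0.3  1.  -3. ]
c76 [279.6 173.6]
c90 [292.   74.7]
```

View pics/p10.png

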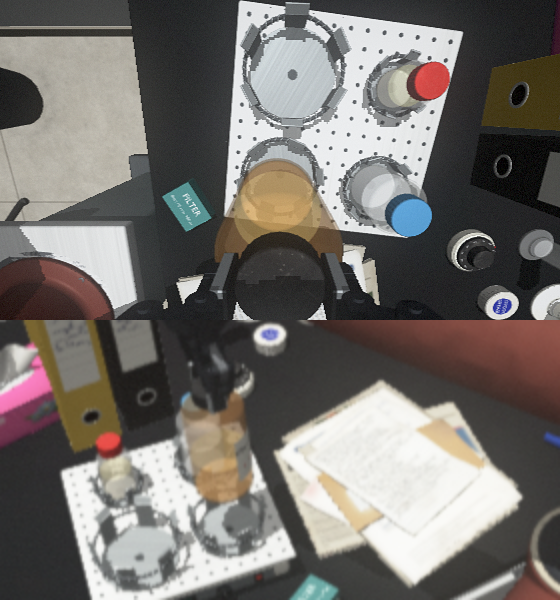

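Amber hangs upright over clamp_76, with red and blue seated. The clamp_90 hole at (292,74.5) matches the prediction exactly. Lowering.

Call:
{"name": "arm_command", "arguments": {
  "increments": [
    {"slide": [0,0.0005,0.025],"spin": 0,"gripper": -1},
    {"slide": [0,0.0005,0.04],"spin": 0,"gripper": -1},
    {"slide": [0,0.0005,0.05],"spin": 0,"gripper": -1},
    {"slide": [0,0.0005,0.058],"spin": 0,"gripper": -1},
    {"slide": [0,0.0005,0.066],"spin": 0,"gripper": -1},
    {"slide": [0,0.0005,0.074],"spin": 0,"gripper": -1},
    {"slide": [0,0.0005,0.082],"spin": 0,"gripper": -1},
    {"slide": [0,0.0005,0.088],"spin": 0,"gripper": -1}
  ]
}}

```text
t: 21.33
tool_pos: [0.3943, 0.2531, 0.2872]
tool_rot: [-2.222, -2.221, -0.0]
contact_force: [0.5, 0.8, -3.1]
opening: 0.0419
grip_force: 62.1
```

Call:
{"name": "arm_command", "arguments": {
  "increments": [
    {"slide": [0,0,0.002],"spin": 0,"gripper": -1},
    {"slide": [0,0,0.004],"spin": 0,"gripper": -1},
    {"slide": [0,0,0.006],"spin": 0,"gripper": -1},
    {"slide": [0,0,0.006],"spin": 0,"gripper": -1}
  ]
}}

```text
t: 21.67
tool_pos: [0.3943, 0.2532, 0.2818]
tool_rot: [2.221, 2.221, 0.0]
contact_force: [-1.1, -1.3, -3.9]
opening: 0.0417
grip_force: 62.1
```

Call:
{"name": "arm_command", "arguments": {
  "increments": [
    {"slide": [0,0,0.002],"spin": 0,"gripper": -1},
    {"slide": [0,0,0.004],"spin": 0,"gripper": -1},
    {"slide": [0,0,0.005],"spin": 0,"gripper": -1},
    {"slide": [0,0,0.005],"spin": 0,"gripper": -1}
  ]
}}

```text
t: 22.0
tool_pos: [0.3944, 0.2533, 0.2775]
tool_rot: [2.221, 2.221, 0.001]
contact_force: [-1.2, -0.9, -0.6]
opening: 0.0419
grip_force: 62.4
```

Call:
{"name": "arm_command", "arguments": {
  "increments": [
    {"slide": [0,0,0.001],"spin": 0,"gripper": -1},
    {"slide": [0,0,0.002],"spin": 0,"gripper": -1},
    {"slide": [0,0,0.002],"spin": 0,"gripper": -1}
  ]
}}

```text
t: 22.25
tool_pos: [0.3946, 0.2536, 0.2774]
tool_rot: [-2.221, -2.221, -0.003]
contact_force: [-3.6, -1.0, 7.1]
opening: 0.0417
grip_force: 63.3
```

Seated, with contact at the expected height. Releasing.

Call:
{"name": "arm_command", "arguments": {
  "increments": [
    {"slide": [0,0,0],"spin": 0,"gripper": 0.6},
    {"slide": [0,0,0],"spin": 0,"gripper": 0.6},
    {"slide": [0,0,0],"spin": 0,"gripper": 0.6},
    {"slide": [0,0,0],"spin": 0,"gripper": 0.6},
    {"slide": [0,0,0],"spin": 0,"gripper": 0.6},
    {"slide": [0,0,-0.03],"spin": 0,"gripper": 0.6},
    {"slide": [0,0,-0.07],"spin": 0,"gripper": 0.6},
    {"slide": [0,0,-0.11],"spin": 0,"gripper": 0.6}
  ]
}}

```text
t: 22.92
tool_pos: [0.3937, 0.2529, 0.3844]
tool_rot: [-2.221, -2.22, 0.005]
contact_force: [1.4, -0.0, -0.5]
opening: 0.0685
grip_force: 0.0
```

```bash
python3 - <<'E'
from h import *
plan(.41,-.325,.39,90)
E
```

```text
t 22.9167 pos [0.3937 0.2529 0.3844] yaw 89.99 tilt 0.21 slide [-0.5779  0.0164 -0.0048] spin -0.0 open 0.0685 grip 0.0 F [ 1.4 -0.  -0.5]
```

Call:
{"name": "arm_command", "arguments": {
  "increments": [
    {"slide": [-0.31,0.016,0],"spin": 0,"gripper": 1},
    {"slide": [-0.31,0.016,0],"spin": 0,"gripper": 1},
    {"slide": [-0.31,0.016,0],"spin": 0,"gripper": 1},
    {"slide": [-0.31,0.016,0],"spin": 0,"gripper": 1},
    {"slide": [-0.31,0.016,0],"spin": 0,"gripper": 1},
    {"slide": [-0.31,0.016,0],"spin": 0,"gripper": 1},
    {"slide": [-0.31,0.016,0],"spin": 0,"gripper": 1},
    {"slide": [-0.31,0.016,0],"spin": 0,"gripper": 1}
  ]
}}

```text
t: 23.58
tool_pos: [0.4098, -0.0605, 0.3847]
tool_rot: [2.225, 2.216, -0.002]
contact_force: [-0.6, 0.9, 0.0]
opening: 0.0855
grip_force: 0.0
```

Call:
{"name": "arm_command", "arguments": {
  "increments": [
    {"slide": [-0.25,0,0],"spin": 0,"gripper": 1},
    {"slide": [-0.25,0,0],"spin": 0,"gripper": 1},
    {"slide": [-0.25,0,0],"spin": 0,"gripper": 1},
    {"slide": [-0.25,0,0.05],"spin": 0,"gripper": 1},
    {"slide": [-0.25,0,0.05],"spin": 0,"gripper": 1},
    {"slide": [-0.25,0,0.05],"spin": 0,"gripper": 1},
    {"slide": [-0.25,0,0.05],"spin": 0,"gripper": 1},
    {"slide": [-0.25,0,0.05],"spin": 0,"gripper": 1}
  ]
}}

```text
t: 24.25
tool_pos: [0.4093, -0.3086, 0.3323]
tool_rot: [-2.222, -2.214, 0.0]
contact_force: [-0.1, 0.6, 0.3]
opening: 0.0853
grip_force: 0.0
```

```bash
python3 - <<'E'
from h import *
d=wrist("w11")
plan(.41,-.325,.25,90)
print(proj(d,np.array([.41,-.325,.2])))
E
```

```text
t 24.3 pos [ 0.4098 -0.3073  0.3337] yaw 89.88 tilt 0.16 slide [-0.0179  0.0003  0.0837] spin -0.1 open 0.0853 grip 0.0 F [ 0.5 -0.6  0.5]
(np.float64(279.7874497099022), np.float64(246.33236026038597))
```

View pics/w11.png

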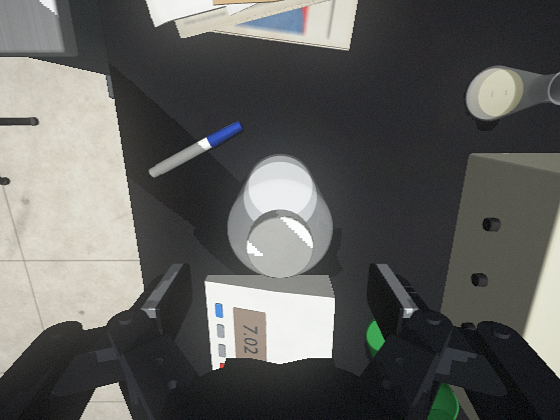

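The white cap is at (280,246), as predicted. I'll descend and grip the cap.

Call:
{"name": "arm_command", "arguments": {
  "increments": [
    {"slide": [-0.018,0,0.02],"spin": 0,"gripper": 1},
    {"slide": [-0.018,0,0.045],"spin": 0,"gripper": 1},
    {"slide": [-0.018,0,0.065],"spin": 0,"gripper": 1},
    {"slide": [-0.018,0,0.08],"spin": 0,"gripper": 1},
    {"slide": [-0.018,0,0.081],"spin": 0,"gripper": 1},
    {"slide": [-0.018,0,0.081],"spin": 0,"gripper": 1},
    {"slide": [-0.018,0,0.081],"spin": 0,"gripper": 1}
  ]
}}

```text
t: 24.88
tool_pos: [0.4111, -0.3244, 0.2559]
tool_rot: [2.218, 2.221, 0.0]
contact_force: [-0.1, -0.4, 1.1]
opening: 0.0853
grip_force: 0.0
```

Call:
{"name": "arm_command", "arguments": {
  "increments": [
    {"slide": [0,0,0],"spin": 0,"gripper": -1},
    {"slide": [0,0,0],"spin": 0,"gripper": -1},
    {"slide": [0,0,0],"spin": 0,"gripper": -1},
    {"slide": [0,0,0],"spin": 0,"gripper": -1},
    {"slide": [0,0,0],"spin": 0,"gripper": -1},
    {"slide": [0,0,0],"spin": 0,"gripper": -1},
    {"slide": [0,0,0],"spin": 0,"gripper": -1}
  ],
  "newtons": 80
}}

```text
t: 25.47
tool_pos: [0.4105, -0.3256, 0.2558]
tool_rot: [2.22, 2.219, -0.001]
contact_force: [-1.5, 0.1, 5.7]
opening: 0.0472
grip_force: 83.0
```

```bash
python3 - <<'E'
from h import *
plan(.409,.372,.46,90)
E
```

```text
t 25.4667 pos [ 0.4105 -0.3256  0.2558] yaw 89.98 tilt 0.15 slide [ 0.6971 -0.0015 -0.2058] spin -0.0 open 0.0472 grip 83.0 F [-1.5  0.1  5.7]
```

Call:
{"name": "arm_command", "arguments": {
  "increments": [
    {"slide": [0,0,-0.015],"spin": 0,"gripper": -1},
    {"slide": [0,0,-0.045],"spin": 0,"gripper": -1},
    {"slide": [0,0,-0.08],"spin": 0,"gripper": -1},
    {"slide": [0,0,-0.12],"spin": 0,"gripper": -1},
    {"slide": [0.02,0,-0.155],"spin": 0,"gripper": -1},
    {"slide": [0.04,0,-0.19],"spin": 0,"gripper": -1},
    {"slide": [0.06,0,-0.225],"spin": 0,"gripper": -1},
    {"slide": [0.08,0,-0.255],"spin": 0,"gripper": -1}
  ]
}}

```text
t: 26.13
tool_pos: [0.4099, -0.2439, 0.5099]
tool_rot: [-2.222, -2.22, -0.0]
contact_force: [0.7, -0.0, -4.5]
opening: 0.0471
grip_force: 83.8
```

Call:
{"name": "arm_command", "arguments": {
  "increments": [
    {"slide": [0.03,0,-0.02],"spin": 0,"gripper": -1},
    {"slide": [0.065,0,-0.03],"spin": 0,"gripper": -1},
    {"slide": [0.1,0,-0.03],"spin": 0,"gripper": -1},
    {"slide": [0.135,0,-0.03],"spin": 0,"gripper": -1},
    {"slide": [0.17,0,-0.03],"spin": 0,"gripper": -1},
    {"slide": [0.205,0,-0.03],"spin": 0,"gripper": -1},
    {"slide": [0.24,0,-0.03],"spin": 0,"gripper": -1},
    {"slide": [0.275,0,-0.03],"spin": 0,"gripper": -1}
  ]
}}

```text
t: 26.8
tool_pos: [0.4098, 0.0318, 0.5374]
tool_rot: [-2.221, -2.22, 0.002]
contact_force: [0.8, 0.0, -4.8]
opening: 0.0473
grip_force: 83.8
```

```bash
python3 - <<'E'
from h import *
plan(.409,.372,.53,90)
E
```

```text
t 26.8 pos [0.4098 0.0318 0.5374] yaw 89.97 tilt 0.11 slide [ 0.3402 -0.001   0.0075] spin -0.0 open 0.0473 grip 83.8 F [ 0.8  0.  -4.8]
```

Call:
{"name": "arm_command", "arguments": {
  "increments": [
    {"slide": [0.04,0,0],"spin": 0,"gripper": -1},
    {"slide": [0.08,0,0],"spin": 0,"gripper": -1},
    {"slide": [0.12,0,0],"spin": 0,"gripper": -1},
    {"slide": [0.16,0,0],"spin": 0,"gripper": -1},
    {"slide": [0.2,0,0],"spin": 0,"gripper": -1},
    {"slide": [0.24,0,0],"spin": 0,"gripper": -1},
    {"slide": [0.275,0,0],"spin": 0,"gripper": -1},
    {"slide": [0.3,0,0],"spin": 0,"gripper": -1}
  ]
}}

```text
t: 27.47
tool_pos: [0.4096, 0.3332, 0.5365]
tool_rot: [-2.217, -2.223, 0.004]
contact_force: [1.1, -0.1, -4.5]
opening: 0.0474
grip_force: 83.7
```

Call:
{"name": "arm_command", "arguments": {
  "increments": [
    {"slide": [0.02,-0.001,0],"spin": 0,"gripper": -1},
    {"slide": [0.035,-0.001,0],"spin": 0,"gripper": -1},
    {"slide": [0.04,-0.001,0],"spin": 0,"gripper": -1},
    {"slide": [0.04,-0.001,0.02],"spin": 0,"gripper": -1},
    {"slide": [0.04,-0.001,0.05],"spin": 0,"gripper": -1},
    {"slide": [0.04,-0.001,0.08],"spin": 0,"gripper": -1},
    {"slide": [0.04,-0.001,0.1],"spin": 0,"gripper": -1},
    {"slide": [0.04,-0.001,0.1],"spin": 0,"gripper": -1}
  ]
}}

```text
t: 28.13
tool_pos: [0.4084, 0.3684, 0.4316]
tool_rot: [-2.222, -2.219, 0.018]
contact_force: [0.4, -0.1, -5.5]
opening: 0.0474
grip_force: 83.9
```

```bash
python3 - <<'E'
from h import *
from station import imaging
plan(.409,.372,.311,90)
d=wrist("w12"); s=imaging.get_image("scene")
f=np.vstack([d["frame"][:,:,::-1][:320], cv2.resize(s["frame"][180:320,80:360,::-1],(560,280))]); cv2.imwrite("pics/p12.png",f)
E
```

```text
t 28.1333 pos [0.4084 0.3684 0.4316] yaw 89.92 tilt 0.68 slide [0.0044 0.0017 0.1206] spin -0.1 open 0.0474 grip 83.9 F [ 0.4 -0.1 -5.5]
```

View pics/p12.png

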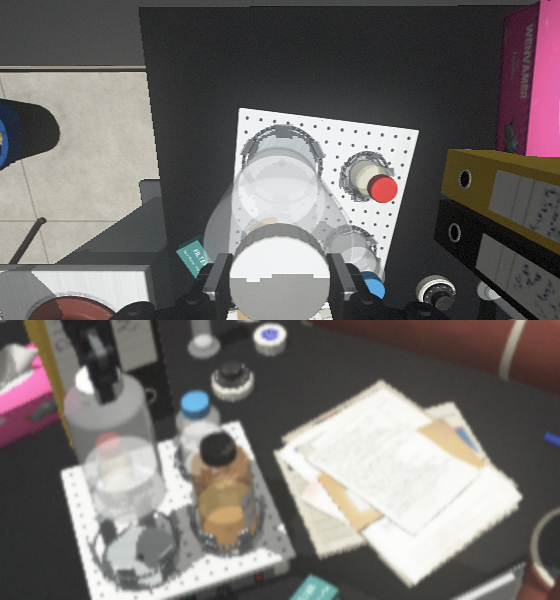

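White hangs upright over clamp_90, and the other three stand seated. I'll let it settle before lowering.

Call:
{"name": "arm_command", "arguments": {
  "increments": [
    {"slide": [0,0,0],"spin": 0,"gripper": -1},
    {"slide": [0,0,0],"spin": 0,"gripper": -1},
    {"slide": [0,0,0],"spin": 0,"gripper": -1}
  ]
}}

```text
t: 28.48
tool_pos: [0.4097, 0.3703, 0.4414]
tool_rot: [2.221, 2.22, 0.006]
contact_force: [-0.3, 0.6, -5.4]
opening: 0.0475
grip_force: 83.9
```

```bash
python3 - <<'E'
from h import *
plan(.409,.372,.311,90)
E
```

```text
t 28.4833 pos [0.4097 0.3703 0.4414] yaw 89.98 tilt 0.23 slide [ 0.0015 -0.0011  0.1304] spin -0.0 open 0.0475 grip 83.9 F [-0.3  0.6 -5.4]
```

Call:
{"name": "arm_command", "arguments": {
  "increments": [
    {"slide": [0.001,-0.0005,0.025],"spin": 0,"gripper": -1},
    {"slide": [0.001,-0.0005,0.045],"spin": 0,"gripper": -1},
    {"slide": [0.001,-0.0005,0.06],"spin": 0,"gripper": -1},
    {"slide": [0.001,-0.0005,0.07],"spin": 0,"gripper": -1},
    {"slide": [0.001,-0.0005,0.08],"spin": 0,"gripper": -1},
    {"slide": [0.001,-0.0005,0.09],"spin": 0,"gripper": -1},
    {"slide": [0.001,-0.0005,0.1],"spin": 0,"gripper": -1},
    {"slide": [0.001,-0.0005,0.1],"spin": 0,"gripper": -1}
  ]
}}

```text
t: 29.15
tool_pos: [0.4083, 0.3708, 0.3364]
tool_rot: [-2.221, -2.221, 0.005]
contact_force: [-0.0, 0.4, -5.3]
opening: 0.0473
grip_force: 83.9
```

Call:
{"name": "arm_command", "arguments": {
  "increments": [
    {"slide": [0,0,0.004],"spin": 0,"gripper": -1},
    {"slide": [0,0,0.01],"spin": 0,"gripper": -1},
    {"slide": [0,0,0.016],"spin": 0,"gripper": -1},
    {"slide": [0,0,0.02],"spin": 0,"gripper": -1},
    {"slide": [0,0,0.022],"spin": 0,"gripper": -1},
    {"slide": [0,0,0.022],"spin": 0,"gripper": -1}
  ]
}}

```text
t: 29.65
tool_pos: [0.4086, 0.371, 0.316]
tool_rot: [-2.221, -2.221, 0.002]
contact_force: [0.0, 0.7, -5.6]
opening: 0.047
grip_force: 84.0
```

Call:
{"name": "arm_command", "arguments": {
  "increments": [
    {"slide": [0,0,0.0015],"spin": 0,"gripper": -1},
    {"slide": [0,0,0.003],"spin": 0,"gripper": -1},
    {"slide": [0,0,0.0045],"spin": 0,"gripper": -1},
    {"slide": [0,0,0.006],"spin": 0,"gripper": -1},
    {"slide": [0,0,0.006],"spin": 0,"gripper": -1}
  ]
}}

```text
t: 30.07
tool_pos: [0.4089, 0.3712, 0.311]
tool_rot: [2.222, 2.221, 0.001]
contact_force: [-0.1, 0.5, -4.8]
opening: 0.0473
grip_force: 84.4
```

Call:
{"name": "arm_command", "arguments": {
  "increments": [
    {"slide": [0,0,0.001],"spin": 0,"gripper": -1},
    {"slide": [0,0,0.002],"spin": 0,"gripper": -1},
    {"slide": [0,0,0.002],"spin": 0,"gripper": -1}
  ]
}}

```text
t: 30.32
tool_pos: [0.4089, 0.3716, 0.3109]
tool_rot: [-2.221, -2.221, -0.003]
contact_force: [-3.3, -0.3, 4.3]
opening: 0.0477
grip_force: 85.1
```

White is seated at the expected height. Releasing and retreating.

Call:
{"name": "arm_command", "arguments": {
  "increments": [
    {"slide": [0,0,0],"spin": 0,"gripper": 0.7},
    {"slide": [0,0,0],"spin": 0,"gripper": 0.7},
    {"slide": [0,0,0],"spin": 0,"gripper": 0.7},
    {"slide": [0,0,0],"spin": 0,"gripper": 0.7},
    {"slide": [0,0,0],"spin": 0,"gripper": 0.7},
    {"slide": [0,0,-0.03],"spin": 0,"gripper": 0.7},
    {"slide": [0,0,-0.07],"spin": 0,"gripper": 0.7},
    {"slide": [0,0,-0.11],"spin": 0,"gripper": 0.7}
  ]
}}

```text
t: 30.98
tool_pos: [0.4084, 0.3708, 0.4183]
tool_rot: [-2.221, -2.221, 0.006]
contact_force: [-0.0, -0.1, 0.9]
opening: 0.0726
grip_force: 0.0
```

Call:
{"name": "arm_command", "arguments": {
  "increments": [
    {"slide": [-0.04,0,-0.01],"spin": 0,"gripper": 0.7},
    {"slide": [-0.28,0.02,-0.02],"spin": 0,"gripper": 0.7},
    {"slide": [-0.28,0.02,-0.02],"spin": 0,"gripper": 0.7},
    {"slide": [-0.28,0.02,-0.02],"spin": 0,"gripper": 0.7},
    {"slide": [-0.28,0.02,-0.02],"spin": 0,"gripper": 0.7},
    {"slide": [-0.28,0.02,-0.02],"spin": 0,"gripper": 0.7},
    {"slide": [-0.28,0.02,-0.02],"spin": 0,"gripper": 0.7},
    {"slide": [-0.28,0.02,-0.02],"spin": 0,"gripper": 0.7}
  ]
}}

```text
t: 31.65
tool_pos: [0.4291, 0.0866, 0.4393]
tool_rot: [2.228, 2.211, -0.001]
contact_force: [0.6, -0.6, -0.4]
opening: 0.0724
grip_force: 0.0
```

Call:
{"name": "arm_command", "arguments": {
  "increments": [
    {"slide": [-0.15,0.0,0],"spin": 0,"gripper": 0.7},
    {"slide": [-0.15,0.0,0],"spin": 0,"gripper": 0.7},
    {"slide": [-0.15,0.0,0],"spin": 0,"gripper": 0.7},
    {"slide": [-0.15,0.0,0],"spin": 0,"gripper": 0.7},
    {"slide": [-0.15,0.0,0],"spin": 0,"gripper": 0.7},
    {"slide": [-0.15,0.0,0],"spin": 0,"gripper": 0.7},
    {"slide": [-0.15,0.0,0],"spin": 0,"gripper": 0.7}
  ]
}}

```text
t: 32.23
tool_pos: [0.4288, -0.0584, 0.4388]
tool_rot: [-2.221, -2.221, -0.001]
contact_force: [0.9, 0.1, -0.0]
opening: 0.0725
grip_force: 0.0
```

```bash
python3 - <<'E'
from h import *
from station import imaging
plan(.4,0)
a=imaging.get_image("top");b=imaging.get_image("scene")
f=np.hstack([cv2.resize(a["frame"][150:315,80:240,::-1],None,fx=2.5,fy=2.5,interpolation=cv2.INTER_CUBIC)[:400,:400],cv2.resize(b["frame"][170:330,80:240,::-1],None,fx=2.5,fy=2.5,interpolation=cv2.INTER_CUBIC)]); cv2.imwrite("pics/fin.png",f)
a["frame"]=a["frame"]; np.save("pics/fin.npy",a,allow_pickle=True)
for n,p in dict(red=(.5285,.359,.155),blue=(.514,.239,.185),amb=(.3943,.254,.225),wht=(.409,.373,.255)).items(): print(n,((np.array(proj(a,np.array(p)))-[80,150])*2.5).round(1),((np.array(proj(b,np.array(p)))-[80,170])*2.5+[400,0]).round(1))
E
```

```text
t 32.2333 pos [ 0.4288 -0.0584  0.4388] yaw 90.01 tilt 0.03 slide [ 0.0584 -0.0288  0.    ] spin 0 open 0.0725 grip 0.0 F [ 0.9  0.1 -0. ]
red [142.5 218.4] [530.7 176.2]
blue [240.1 198. ] [640.3 125.2]
amb [239.9 290.2] [667.1 178.6]
wht [124.  297.2] [538.4 192.6]
```

View pics/fin.png

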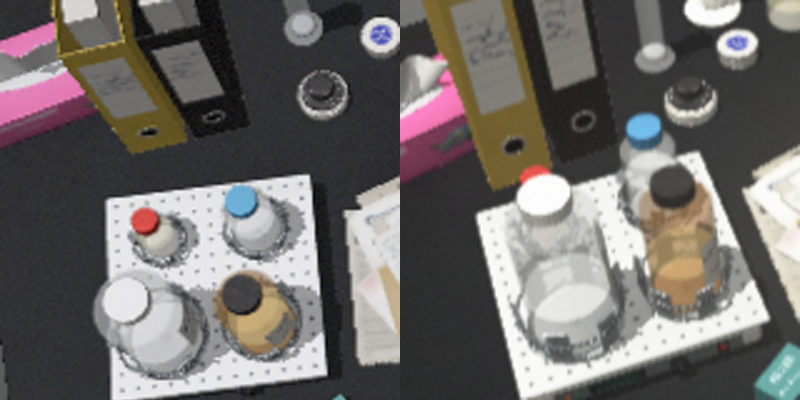

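All four caps sit within about 1–2 px of where seated bottles should appear: red (145,219), blue (241,199), amber (241,292), white (127,298) in the top crop. The timer is where it was, so I'm handing in.

```bash
python3 -c "
from station import order
print(order.finish_job())"
```

```text
the job is handed in; nothing more can be done
None
```

I lowered all four bottles into their matching clamps and released them, then handed the job in after about 32 s; the final pictures show them standing where seated bottles should, with the timer in place, but the hand-in returned no verdict.

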